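# Free the tube block from the mixer and move it to the cooling channel

## Robot

A 6-joint arm with a two-finger parallel gripper is mounted at the origin on the work surface. World frame = base frame: x ahead of the robot, y to its left, z up, the work surface at z = 0. Lengths are in mm, angles in rad, forces in N, time in s.
With the tool pointing down it reaches from about 275 to 1000 mm from the base axis. Payload 8.4 kg.
Tool frame: the origin (TCP) lies on the centre line of the jaws, within the pads' length; the fingertips stand r.tip_reach ahead of it and the grasp point (between the pads) lies 3 mm ahead of it (r.tip_reach is the distance from the TCP to the fingertips, in mm); z points along the fingers, y is the direction in which the jaws open and shut (so a half turn about z gives the same grasp; the last joint's range is limited). The gripper opens to 85 mm and grips with 20 to 120 N. Pads are 22 mm wide; open, the fingers measure 114 mm over their backs; the gripper's body (76 mm by 85 mm) begins 54 mm behind the grasp point. The pads swing forward as they close: fully open they stand 13 mm farther back than shut.
Start: joints at [-1.307, 0.353, 1.633, -0, 1.155, -0.002], TCP at [164.174, -603.055, 253.281] pointing down, gripper open.
Joint ranges: [-2.63, 2.63], [-0.92, 2.1], [0.06, 2.66], [-1.3, 4.44], [0, 2.69], [-3.02, 3.02]. Speed limits (rad/s): [2.22, 2.22, 2.79, 3.14, 3.14, 3.14].

## Interface

Orientations are given as [roll, pitch, yaw] about the fixed x, y, z axes, in that order (R = Rz(yaw) Ry(pitch) Rx(roll)).
In Python, from rig import sense, optics, r, nets gives the robot as it stands. The module is installed in compiled form; this text tells all that it offers.
- The arm moves only by the tool carry_out, never from a script. Its argument "increments" is a list that holds one entry, the list of rows, each a list of 6 numbers: the shift along the tool's x, y, z normalised to -1 to 1, where 1 is 40 cm, then the turn, a rotation vector about the tool's x, y, z normalised to -1 to 1, where 1 is 60 degrees. A call has 1 to 5 rows; each row is the pose to reach, as a shift and turn from the pose commanded when the call began, along the tool's axes at that moment; what a row does not reach only later rows make up. A row lasts 1/12 s, in which the tool goes at most 41.7 mm and 7.16 degrees, less where a joint would pass 70% of its speed; a pose out of reach is approached as far as the arm can. A call with a number of a shift or a turn outside -1 to 1 is refused whole. A call with a gripper value outside its range is refused whole. "hand" is the closure, from 0 (fully open) to 1 (shut), set as the call begins (left out, the last holds). The fingers move at their own pace and stop on an object; "squeeze" is the grip in N (left out, the last holds). Time passes only in rows, so rows that repeat a pose let the fingers close. It gives the time, the measured TCP pose, the force and the opening at its end, in the units of the state.
- sense(): the state, without advancing time (a new reading comes with each control period).
- optics.grab_frame(name): name is "scene" or "top" or "wrist"; returns a dict with "img" (420x560x3 uint8, red, green, blue), "range_z" (420x560 float32, mm along the optical axis (not along the pixel's ray), 0 where there is no reading), "fov_y" (degrees; the focal length in pixels is half the picture's height over the tangent of half this angle, whatever the lens; pixels are square), "cx", "cy" (the principal point, pixels), "R" (3x3) and "t" (3): a world point X has camera coordinates R X + t. Camera axes: x right, y down, z forward; pixel columns grow to the right and rows downward; lengths in mm; the calibration is good to about 2 mm. A picture is of the moment at which its call begins.
- r.sign_off(): hands the job in, once; it reports no verdict.
Trained networks look in the newest picture that a camera, given by its name, has taken for a name from the list of things; names that differ only in an ending like _2 or _b are one class to them, and where a whole thing is asked for, a point or a joint stands for the part that bears it (a point fixed in the world has none). Each returns a list of dicts, best first, with "confidence" (0 to 1); they miss things now and then, are a little off and sometimes report something else, mostly with a low value. They report only what shows in the picture. A call takes as long as a camera call. They do not tell look-alikes from the thing itself.
- nets.trace(target, camera): "mask" (420x560 bool, what is visible of it).
- nets.tip_of(target, camera): "point" ([x, y, z] in mm, in world coordinates, good to about 4 mm: a listed point, or the origin of a listed thing).
The state is a dict: "clock": time; "qpos": joint angles; "qvel": joint speeds; "joint_efforts": joint torques, N m; "eef_pos": TCP position; "tcp_rot": TCP orientation; "contact_force": force on the tool from outside, world axes, zero at the start; "wrist_torque": the same for the moment, N m; "opening": opening from 0.0 (shut) to 1.0 (fully open).
Only numpy, scipy, OpenCV 4.12 (cv2) and the standard library are available. Lean on these libraries where they do the work, as an engineer would, in place of code of your own. Each camera call takes 0.05 s, during which the arm holds its last target.

## Task

Unscrew the orange hand nut from the mixer's threaded stud, lift it off and stand it upright in the green tray. Then lift the yellow tube block off the stud and set it down on the open bench to change your grip, take it again by its other pair of faces, and stand it in the middle of the aluminium cooling channel's floor, between the walls. Let neither of them fall, and leave the tube rack, beaker and bottle where they are.

Things in the scene. Friction and masses are not known exactly. Their poses are not given: they have to be found in the camera images.
- mixer: Fixed tube mixer: white housing 120 (x) x 110 (y) x 40 mm, head plate top 46 mm above the bench. Origin: centre of underside, on the stud's axis. Two cheeks along x (50 mm long, 7 thick, inner faces at y = +-26.5, top 106 mm above the bench) hide the block's long faces, so on the mixer it can be gripped only by its short end faces. Bench between mixer and robot is clear.
- stud_tip (a point): Tip of the mixer's fixed upright steel stud, 136 mm above the bench, on the mixer's axis: with the nut off it stands 30 mm out of the block's top, so grip the block within about 15 mm of its top to keep the gripper's palm off it. The stud is 30.6 mm across its coarse right-handed thread (27 mm rise per turn), which reaches from 104 to 136 mm above the bench.
- nut_center (a point): Centre (31 mm above underside) of the orange hand nut, a closed cap 62 mm tall: knurled head on top, 48 mm across, 26 mm tall, to grip; 44 mm skirt below. Starts on the stud, underside on the block (106 mm above bench). Turned anticlockwise from above it rises 4.3 mm per rad, free after about 3.8 rad (4.2 always enough), in several grips; turns easily, stays where left. Mass 0.08-0.17 kg.
- block_center (a point): Centre (30 mm above underside) of the yellow tube block: 64 mm long (its x), 50 wide (y), 60 tall, four orange caps 2 mm proud on its top, a 34 mm upright bore through its middle, over the stud. Starts on the mixer's head plate (underside 46 mm above the bench), axes along the mixer's; raise it about 100 mm to clear the stud. Mass 0.28-0.56 kg.
- tray: Fixed green open tray, 130 x 130 x 22 mm high, walls and floor 4 mm thick. Origin: centre of its underside, on the bench.
- channel: Fixed aluminium cooling channel: base 110 x 110 x 20 mm; on it two walls at its +x and -x, 48 mm long (y), 12 thick, top 56 mm above the bench, inner faces 70 mm apart; open at +y and -y. The block stands between them, its length (x) from wall to wall with 3 mm free at each end, so it must be lowered in held by its long faces. Origin: centre of underside.
- channel_floor (a point): Point at the middle of the channel's floor (top of its base), 20 mm above the bench; axes as the channel's.
- rack_center (a point): Bystander: yellow tube rack with orange-capped tubes, 75 x 180 mm, 86 mm tall; point 45 mm above its underside. Leave alone.
- beaker: Bystander: empty glass beaker, 72 mm in diameter, 85 mm tall; origin at the centre of its underside. Leave alone.
- bottle: Bystander: amber bottle with blue cap, 66 mm in diameter, 140 mm tall; origin at the centre of its underside. Leave alone.
Things that resemble listed ones, but are neither listed nor needed, are in the scene too. There is more than one size of the part that bears nut_center; the job needs the smallest. Several things have the shape of the channel; the one meant has the colours described above.

How it is judged:
By the outcome, as a careful person would: the job done as asked, in the order asked, and still so for the second after the job is handed in, with the robot touching nothing.
It also fails if it takes over 72 s, if anything falls off the work surface, if the arm or the gripper's body presses on something with over 40 N, if the wrist force passes 120 N, or if a joint passes its speed limit or range.

## Working session

There is one attempt and no reset: what is moved stays moved. The work goes in short steps, Python scripts to look and compute and a tool call to move; the robot and the scene stay as the last step left them, time stands still between calls to the robot, and variables do not carry over. Pictures are saved under pics/ and viewed, and the job is handed in when it is done.

Besides the shell and the picture viewer there is one more tool, called after "Call:" by a JSON object that holds its "fn" and its "kwargs". carry_out: Moves the arm, as the interface text tells. Its arguments: {"type":"object","properties":{"increments":{"type":"array","items":{"type":"array","items":{"type":"array","items":{"type":"number","minimum":-1,"maximum":1}}}},"hand":{"type":"number"},"squeeze":{"type":"number"}},"required":["increments"]}

```bash
mkdir -p pics; cat > h.py <<'E'
import numpy as np, cv2
from rig import sense, optics, r, nets
from scipy.spatial.transform import Rotation as Ro
def save(name,cam):
    f=optics.grab_frame(cam); cv2.imwrite(f'pics/{name}.png',f['img'][:,:,::-1]); return f
def cloud(f):
    h,w=f['range_z'].shape; fl=h/2/np.tan(np.radians(f['fov_y'])/2)
    v,u=np.mgrid[:h,:w]; z=f['range_z']
    P=np.stack([(u-f['cx'])/fl*z,(v-f['cy'])/fl*z,z],-1)
    X=(P-f['t'])@f['R']; X[z==0]=np.nan; return X
def proj(f,X):
    h=f['img'].shape[0]; fl=h/2/np.tan(np.radians(f['fov_y'])/2)
    c=f['R']@np.asarray(X)+f['t']; return np.round([f['cx']+fl*c[0]/c[2],f['cy']+fl*c[1]/c[2]])
E
python3 - <<'E'
from h import *
np.set_printoptions(precision=1,suppress=True)
s=sense(); print(s, r.tip_reach)
for cam in ['scene','top']:
    f=save(cam+'0',cam); print(cam,f['R'],f['t'],f['fov_y'])
    for t in ['mixer','stud_tip','nut_center','block_center','tray','channel','channel_floor','rack_center','beaker','bottle']:
        print(t,[(round(d['confidence'],2),np.round(d['point']),proj(f,d['point'])) for d in nets.tip_of(t,cam)])
print(sense()['clock'])
E
```

```text
{'clock': 0.0, 'qpos': array([-1.3,  0.4,  1.6,  0. ,  1.2, -0. ]), 'qvel': array([ 0.,  0.,  0., -0.,  0., -0.]), 'joint_efforts': array([  0. , -60.5, -34.2,   0. ,   0. ,   0. ]), 'eef_pos': array([ 164.1, -602.6,  252.5]), 'tcp_rot': array([-3.1, -0. ,  0.3]), 'contact_force': array([0.1, 0.4, 0.6]), 'wrist_torque': array([ 0., -0.,  0.]), 'opening': 1.0003286967708833} 22.0
scene [[-0.1  1.  -0. ]
 [ 0.8  0.1 -0.6]
 [-0.6 -0.1 -0.8]] [ 137.9 -387.8 1388.3] 55.95884970603509
mixer [(0.8, array([624., -22.,   1.]), array([301., 245.])), (0.61, array([622., -24., 134.]), array([301., 210.]))]
stud_tip [(0.74, array([620., -28., 136.]), array([299., 208.]))]
nut_center [(0.98, array([645., 134.,  39.]), array([366., 248.])), (0.87, array([802., 111.,  40.]), array([357., 308.])), (0.61, array([623., -23., 134.]), array([302., 210.]))]
block_center [(0.94, array([623., -22.,  76.]), array([302., 226.]))]
tray [(0.97, array([486., 290.,   1.]), array([422., 212.]))]
channel [(0.96, array([ 675., -463.,   -1.]), array([125., 248.])), (0.58, array([ 395., -306.,   -2.]), array([211., 17
[... 1159 characters left out ...]
[(0.79, array([626., -21.,  80.]), array([268., 203.]))]
tray [(0.95, array([488., 289.,  -3.]), array([162., 253.]))]
channel [(0.92, array([ 676., -459.,   -1.]), array([419., 195.])), (0.81, array([ 570., -293.,    0.]), array([362., 230.])), (0.69, array([ 398., -304.,    3.]), array([367., 290.]))]
channel_floor [(0.94, array([ 393., -298.,   24.]), array([366., 291.])), (0.94, array([ 677., -462.,   20.]), array([422., 193.])), (0.58, array([ 568., -290.,   20.]), array([362., 229.]))]
rack_center [(0.73, array([800., -51.,  48.]), array([281., 147.]))]
beaker [(0.78, array([729., 265.,   2.]), array([175., 173.]))]
bottle [(0.96, array([ 697., -243.,    0.]), array([345., 187.]))]
1.1
```

View pics/scene0.png

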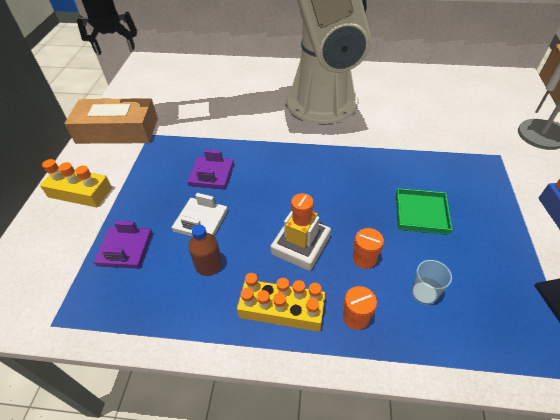

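View pics/top0.png

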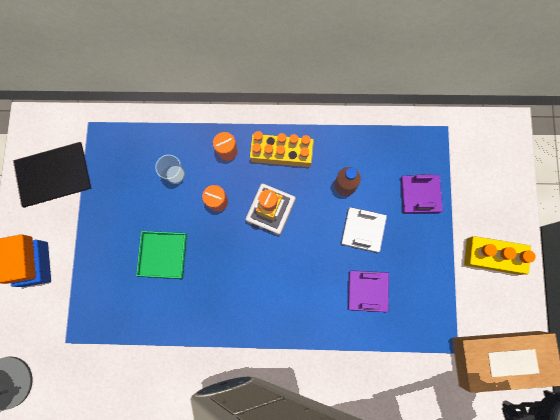

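The scene shows three orange nuts: the one on the stud at (302,210), and bench ones at (368,248) and (360,308). There are three channel shapes: a white/aluminium one at (200,215) and purple ones at (211,170) and (124,246). I choose the nut on the stud and the aluminium channel, and will check them in a crop and measure poses.

```bash
python3 - <<'E'
from h import *
np.set_printoptions(precision=1,suppress=True)
out=[]
for cam in ['top','scene']:
    f=optics.grab_frame(cam); X=cloud(f)
    def sel(c,rad,z0,z1): 
        m=(np.hypot(X[...,0]-c[0],X[...,1]-c[1])<rad)&(X[...,2]>z0)&(X[...,2]<z1); return X[m]
    def rect(P,n):
        a=cv2.minAreaRect(P[:,:2].astype(np.float32)); print(cam,n,len(P),np.round(a[0],1),np.round(a[1],1),round(a[2],1),'medz',np.median(P[:,2]).round(1))
    rect(sel((623,-23),100,30,50),'mixer housing')
    rect(sel((623,-23),50,96,110),'block top/cheeks')
    rect(sel((623,-23),40,160,176),'nut head')
    rect(sel((623,-23),40,110,140),'nut skirt')
    rect(sel((570,-292),90,12,26),'chan base')
    rect(sel((570,-292),70,50,62),'chan walls')
    rect(sel((487,290),110,10,30),'tray')
    rect(sel((487,290),40,-5,10),'tray floor')
    rect(sel((646,134),40,55,120),'nut2'); rect(sel((802,112),40,55,120),'nut3')
    rect(sel((570,-292),150,-10,8),'bench')
    im=f['img'];
    for p,q in [((623,-23,110),60),((570,-292,20),60)]:
        u,v=proj(f,p).astype(int); out.append(cv2.resize(im[v-40:v+40,u-40:u+40],(380,380)if 0 else (290,290),interpolation=cv2.INTER_CUBIC))
o=np.vstack([np.hstack(out[:2]),np.hstack(out[2:])]); cv2.imwrite('pics/crop1.png',o[:,:,::-1]); print(sense()['clock'])
E
```

```text
top mixer housing 911 [618.6 -22.9] [110.6 126.1] 68.5 medz 41.5
top block top/cheeks 233 [621.7 -24. ] [67.4 64.6] 69.1 medz 106.3
top nut head 279 [620.5 -23.2] [46.3 46.8] 0.8 medz 168.5
top nut skirt 34 [610.1 -32.9] [42.8 70.5] 37.3 medz 114.3
top chan base 1227 [ 568.9 -293.1] [110.6 111.2] 78.3 medz 20.8
top chan walls 163 [ 568.2 -293. ] [48.4 96.2] 78.4 medz 55.9
top tray 395 [484.1 286.5] [131.8 130.2] 88.1 medz 20.4
top tray floor 577 [486.9 290.3] [77.9 78.8] 54.3 medz 4.4
top nut2 452 [643.4 132.7] [63.  62.6] 87.3 medz 82.4
top nut3 442 [799.1 111.3] [64.2 63. ] 55.7 medz 82.4
top bench 6085 [ 575.  -291.3] [285.1 299.5] 6.9 medz 1.6
scene mixer housing 1032 [622.2 -20.8] [109.  128.1] 68.4 medz 40.3
scene block top/cheeks 384 [625.1 -22.5] [67.3 65.4] 68.4 medz 105.0
scene nut head 325 [625.2 -22.6] [47. 47.] 62.6 medz 167.3
scene nut skirt 153 [638.2 -19.9] [18.6 41.4] 10.1 medz 124.5
scene chan base 1003 [ 572.8 -291.7] [111.9 111.9] 78.7 medz 19.4
scene chan walls 174 [ 571.9 -292.3] [49.4 97. ] 79.0 medz 54.8
scene tray 585 [487.4 288. ] [130.9 135.8] 88.8 medz 18.6
scene tray floor 552 [486.9 289.8] [78.7 79. ] 55.4 medz 3.2
scene nut2 682 [648.5 134.5] [63.2 64.1] 18.4 medz 81.1
scene nut3 892 [804.7 112.8] [63.2 63.5] 50.1 medz 81.6
scene bench 5115 [ 576.7 -291.4] [284.6 298.9] 5.9 medz 0.1
1.2
```

View pics/crop1.png

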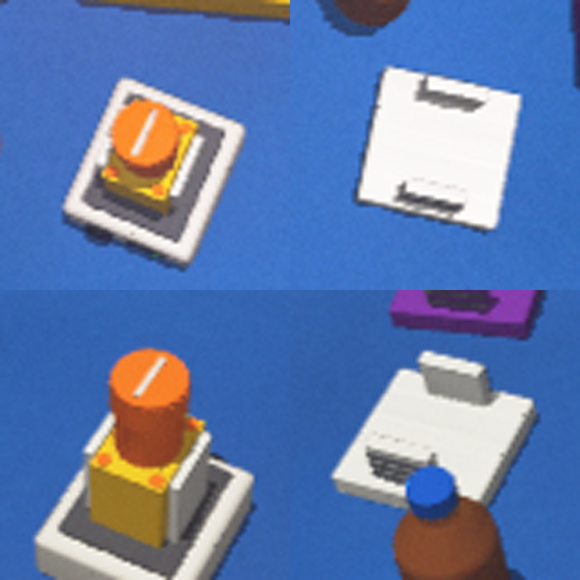

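The crops confirm my picks: the nut on the stud is the small one (48 mm head; the others measure 63 mm), and the channel is white/aluminium. Next I'm building a planner helper.

```bash
cat >> h.py <<'E'
import json,os,sys
def pose():
    s=sense(); return s['eef_pos'],Ro.from_euler('xyz',s['tcp_rot'])
def plan(target,yawdeg,maxmm=200,maxdeg=34):
    """increment (normalised) from the sensed pose to a target with tool down"""
    p,R=pose(); Rt=Ro.from_euler('xyz',[180,0,yawdeg],degrees=True)
    d=R.inv().apply(np.array(target)-p); rv=np.degrees((R.inv()*Rt).as_rotvec())
    n=max(1,np.ceil(np.linalg.norm(d)/maxmm-.01),np.ceil(np.linalg.norm(rv)/maxdeg-.01))
    s=sense()
    print('clock %.2f pos %s rpy %s q %s F %s open %.3f'%(s['clock'],np.round(p,1),np.round(np.degrees(s['tcp_rot']),2),np.round(s['qpos'],2),np.round(s['contact_force'],1),s['opening']))
    print('calls',n,'dist',np.round(d,1),'rot',np.round(rv,2)); print('per call', np.round(d/400/n,4).tolist()+np.round(rv/60/n,4).tolist())
E
python3 -c "
from h import *
plan((622.8,-22.9,253.3),-38)"
```

```text
clock 1.20 pos [ 164.2 -603.1  253.3] rpy [180.    -0.    15.23] q [-1.31  0.35  1.63  0.    1.16 -0.  ] F [1.4 0.2 0.1] open 1.000
calls 4.0 dist [ 594.9 -439.3   -0. ] rot [ 0.   -0.   53.23]
per call [0.3718, -0.2746, -0.0, 0.0, -0.0, 0.2218]
```

Call:
{"fn": "carry_out", "kwargs": {"increments": [[[0.0744, -0.0549, 0, 0, 0, 0], [0.1488, -0.1098, 0, 0, 0, 0], [0.223, -0.165, 0, 0, 0, 0], [0.297, -0.22, 0, 0, 0, 0], [0.372, -0.275, 0, 0, 0, 0]]]}}

```text
clock: 1.62
eef_pos: [279.5, -456.5, 253.4]
tcp_rot: [3.141, -0.0, 0.265]
contact_force: [1.7, 0.0, -1.0]
opening: 0.995
```

Call:
{"fn": "carry_out", "kwargs": {"increments": [[[0.0744, -0.0549, 0, 0, 0, 0], [0.1488, -0.1098, 0, 0, 0, 0], [0.223, -0.165, 0, 0, 0, 0], [0.297, -0.22, 0, 0, 0, 0], [0.372, -0.275, 0, 0, 0, 0]]]}}

```text
clock: 2.03
eef_pos: [394.4, -311.1, 253.6]
tcp_rot: [3.141, -0.0, 0.266]
contact_force: [0.9, -1.1, 1.5]
opening: 1.0
```

Call:
{"fn": "carry_out", "kwargs": {"increments": [[[0.0744, -0.0549, 0, 0, 0, 0.1], [0.1488, -0.1098, 0, 0, 0, 0.2], [0.223, -0.165, 0, 0, 0, 0.3], [0.297, -0.22, 0, 0, 0, 0.4], [0.372, -0.275, 0, 0, 0, 0.5]]]}}

```text
clock: 2.45
eef_pos: [509.1, -165.7, 253.5]
tcp_rot: [3.141, -0.0, -0.263]
contact_force: [0.4, -0.5, -0.4]
opening: 1.001
```

```bash
python3 -c "
from h import *
plan((622.8,-22.9,220),-38)"
```

```text
clock 2.45 pos [ 509.1 -165.7  253.5] rpy [ 1.7999e+02 -3.0000e-02 -1.5060e+01] q [-0.32  0.21  1.82 -0.    1.1   1.52] F [ 0.4 -0.5 -0.4] open 1.001
calls 1 dist [  72.6 -167.5   33.5] rot [-0.   -0.03 22.94]
per call [0.1816, -0.4187, 0.0839, -0.0, -0.0005, 0.3823]
```

Tracking is tight. Next I'll move above the nut and look from the wrist.

Call:
{"fn": "carry_out", "kwargs": {"increments": [[[0.036, -0.084, 0.016, 0, 0, 0.08], [0.072, -0.168, 0.032, 0, 0, 0.16], [0.109, -0.251, 0.048, 0, 0, 0.24], [0.145, -0.335, 0.066, 0, 0, 0.32], [0.1815, -0.4185, 0.084, 0, 0, 0.382]]]}}

```text
clock: 2.87
eef_pos: [622.1, -22.3, 219.5]
tcp_rot: [-3.141, -0.0, -0.662]
contact_force: [0.9, -1.1, 0.2]
opening: 0.998
```

```bash
python3 - <<'E'
from h import *
plan((622.8,-22.9,220),-38)
f=save('w1','wrist'); print(nets.tip_of('nut_center','wrist')[:2],nets.tip_of('stud_tip','wrist')[:2])
X=cloud(f); m=(X[...,2]>160)&(X[...,2]<176)&(np.hypot(X[...,0]-623,X[...,1]+23)<45)
P=X[m]; print(len(P)); 
if len(P)>20: print(cv2.minEnclosingCircle(P[:,:2].astype(np.float32)),np.median(P[:,2]))
E
```

```text
clock 2.87 pos [622.1 -22.3 219.5] rpy [-1.7999e+02 -2.0000e-02 -3.7930e+01] q [-0.04  0.38  1.67 -0.    1.09  2.19] F [ 0.9 -1.1  0.2] open 0.998
calls 1 dist [ 1.   0.  -0.5] rot [-0.01 -0.02  0.07]
per call [0.0024, 0.0001, -0.0013, -0.0002, -0.0003, 0.0012]
[{'point': [649.6, 135.5, 41.7], 'confidence': 0.96}, {'point': [800.2, 111.9, 41.1], 'confidence': 0.71}] []
6152
((620.5177612304688, -22.600894927978516), 24.652141571044922) 167.33891876856836
```

View pics/w1.png

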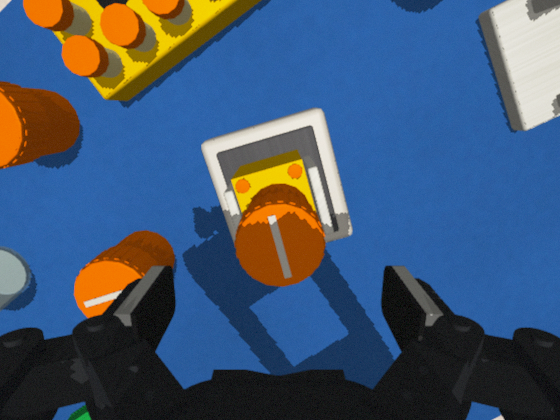

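The wrist view shows the nut head centred between the fingers at (280,243). I'll descend straight to TCP z 158, then close.

Call:
{"fn": "carry_out", "kwargs": {"increments": [[[0, 0, 0.04, 0, 0, 0], [0, 0, 0.08, 0, 0, 0], [0, 0, 0.12, 0, 0, 0], [0, 0, 0.153, 0, 0, 0], [0, 0, 0.153, 0, 0, 0]]]}}

```text
clock: 3.43
eef_pos: [619.1, -24.8, 156.0]
tcp_rot: [3.139, 0.003, -0.658]
contact_force: [-0.5, -0.0, -0.2]
opening: 1.003
```

Call:
{"fn": "carry_out", "kwargs": {"increments": [[[0, 0, 0, 0, 0, 0], [0, 0, 0, 0, 0, 0], [0, 0, 0, 0, 0, 0], [0, 0, 0, 0, 0, 0], [0, 0, 0, 0, 0, 0]]], "hand": 1, "squeeze": 30}}

```text
clock: 3.85
eef_pos: [621.9, -24.0, 159.8]
tcp_rot: [-3.14, -0.002, -0.658]
contact_force: [-0.2, 1.6, 7.0]
opening: 0.554
```

```bash
python3 - <<'E'
from h import *
plan((622.1,-22.3,158),-38); save('w2','wrist'); print(sense()['wrist_torque'])
E
```

```text
clock 3.85 pos [621.9 -24.  159.8] rpy [-1.7993e+02 -1.0000e-01 -3.7690e+01] q [-0.04  0.45  1.72  0.    0.97  2.19] F [-0.2  1.6  7. ] open 0.554
calls 1 dist [-0.9 -1.5  1.8] rot [-0.07 -0.1   0.31]
per call [-0.0022, -0.0038, 0.0045, -0.0012, -0.0016, 0.0052]
[-0.0412083   0.22241727 -0.05277128]
```

View pics/w2.png

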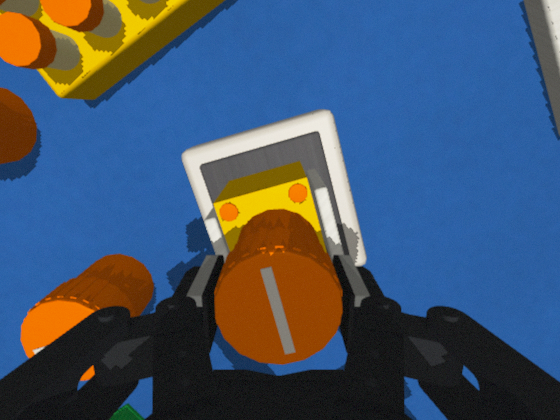

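The fingers hold the knurled head (opening 47 mm); its white mark runs (265,270) to (290,352). I'll turn anticlockwise with a matching rise and check after the first call.

Call:
{"fn": "carry_out", "kwargs": {"increments": [[[0, 0, -0.0011, 0, 0, -0.1], [0, 0, -0.0023, 0, 0, -0.2], [0, 0, -0.0034, 0, 0, -0.3], [0, 0, -0.0045, 0, 0, -0.4], [0, 0, -0.0056, 0, 0, -0.5]]], "squeeze": 40}}

```text
clock: 4.32
eef_pos: [621.5, -23.9, 161.1]
tcp_rot: [-3.141, -0.001, -0.129]
contact_force: [2.3, 1.9, -0.2]
opening: 0.549
```

```bash
python3 - <<'E'
from h import *
plan((622.1,-22.3,160.3),-8); save('w3','wrist'); print(sense()['wrist_torque'])
E
```

```text
clock 4.32 pos [621.5 -23.9 161.1] rpy [-1.7998e+02 -6.0000e-02 -7.3900e+00] q [-0.04  0.44  1.72  0.    0.98  1.66] F [ 2.3  1.9 -0.2] open 0.549
calls 1 dist [ 0.4 -1.6  0.8] rot [-0.02 -0.06  0.61]
per call [0.001, -0.0041, 0.0021, -0.0003, -0.0011, 0.0101]
[ 0.09864215 -0.05639307  0.02950465]
```

View pics/w3.png

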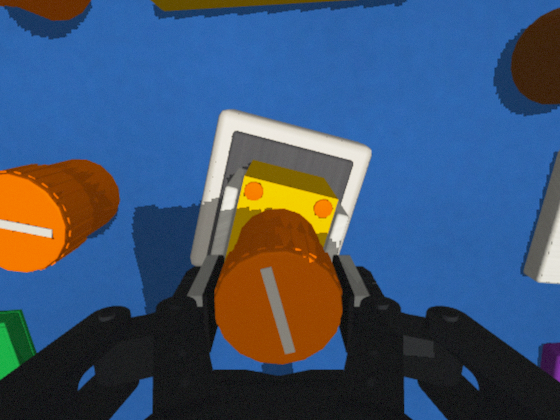

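The mark is unchanged in the gripper frame, so the nut turned with the gripper. Forces are low, so I'll continue.

Call:
{"fn": "carry_out", "kwargs": {"increments": [[[0, 0, -0.0011, 0, 0, -0.1], [0, 0, -0.0023, 0, 0, -0.2], [0, 0, -0.0034, 0, 0, -0.3], [0, 0, -0.0045, 0, 0, -0.4], [0, 0, -0.0056, 0, 0, -0.5]]]}}

```text
clock: 4.78
eef_pos: [621.5, -23.7, 163.3]
tcp_rot: [3.142, -0.001, 0.392]
contact_force: [1.6, 1.8, 0.1]
opening: 0.553
```

Call:
{"fn": "carry_out", "kwargs": {"increments": [[[0, 0, -0.0011, 0, 0, -0.1], [0, 0, -0.0023, 0, 0, -0.2], [0, 0, -0.0034, 0, 0, -0.3], [0, 0, -0.0045, 0, 0, -0.4], [0, 0, -0.0056, 0, 0, -0.5]]]}}

```text
clock: 5.2
eef_pos: [621.5, -23.6, 165.5]
tcp_rot: [3.141, -0.001, 0.915]
contact_force: [0.6, 1.1, 0.8]
opening: 0.546
```

Call:
{"fn": "carry_out", "kwargs": {"increments": [[[0, 0, -0.0011, 0, 0, -0.1], [0, 0, -0.0023, 0, 0, -0.2], [0, 0, -0.0034, 0, 0, -0.3], [0, 0, -0.0045, 0, 0, -0.4], [0, 0, -0.0056, 0, 0, -0.5]]]}}

```text
clock: 5.62
eef_pos: [621.5, -23.6, 167.7]
tcp_rot: [3.141, -0.001, 1.439]
contact_force: [0.8, 1.5, -0.9]
opening: 0.552
```

```bash
python3 - <<'E'
from h import *
plan((622.1,-22.3,167),82); save('w4','wrist'); print(sense()['wrist_torque'])
E
```

```text
clock 5.62 pos [621.5 -23.6 167.7] rpy [ 1.7995e+02 -5.0000e-02  8.2450e+01] q [-0.04  0.44  1.71  0.    0.99  0.09] F [ 0.8  1.5 -0.9] open 0.552
calls 1 dist [1.3 0.4 0.7] rot [ 0.05 -0.05  0.45]
per call [0.0033, 0.0011, 0.0018, 0.0009, -0.0008, 0.0074]
[0.44351622 0.10522251 0.02952555]
```

View pics/w4.png

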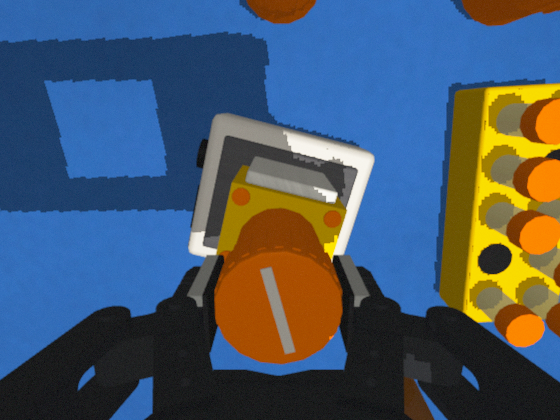

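The mark is still locked to the gripper after 120°; four more calls plus a little extra.

Call:
{"fn": "carry_out", "kwargs": {"increments": [[[0, 0, -0.0011, 0, 0, -0.1], [0, 0, -0.0023, 0, 0, -0.2], [0, 0, -0.0034, 0, 0, -0.3], [0, 0, -0.0045, 0, 0, -0.4], [0, 0, -0.0056, 0, 0, -0.5]]]}}

```text
clock: 6.08
eef_pos: [621.4, -23.6, 170.0]
tcp_rot: [3.141, -0.0, 1.96]
contact_force: [1.6, 2.3, -0.6]
opening: 0.546
```

Call:
{"fn": "carry_out", "kwargs": {"increments": [[[0, 0, -0.0011, 0, 0, -0.1], [0, 0, -0.0023, 0, 0, -0.2], [0, 0, -0.0034, 0, 0, -0.3], [0, 0, -0.0045, 0, 0, -0.4], [0, 0, -0.0056, 0, 0, -0.5]]]}}

```text
clock: 6.5
eef_pos: [621.3, -23.6, 172.3]
tcp_rot: [3.141, 0.0, 2.484]
contact_force: [1.0, 2.1, 0.6]
opening: 0.55
```

Call:
{"fn": "carry_out", "kwargs": {"increments": [[[0, 0, -0.0011, 0, 0, -0.1], [0, 0, -0.0023, 0, 0, -0.2], [0, 0, -0.0034, 0, 0, -0.3], [0, 0, -0.0045, 0, 0, -0.4], [0, 0, -0.0056, 0, 0, -0.5]]]}}

```text
clock: 6.92
eef_pos: [620.9, -23.6, 174.3]
tcp_rot: [3.141, -0.0, 3.008]
contact_force: [-1.3, 2.7, 0.7]
opening: 0.553
```

Call:
{"fn": "carry_out", "kwargs": {"increments": [[[0, 0, -0.0011, 0, 0, -0.1], [0, 0, -0.0023, 0, 0, -0.2], [0, 0, -0.0034, 0, 0, -0.3], [0, 0, -0.0045, 0, 0, -0.4], [0, 0, -0.0056, 0, 0, -0.5]]]}}

```text
clock: 7.33
eef_pos: [620.9, -23.8, 176.6]
tcp_rot: [3.141, -0.0, -2.752]
contact_force: [-0.2, 1.1, 1.3]
opening: 0.551
```

Call:
{"fn": "carry_out", "kwargs": {"increments": [[[0, 0, -0.0011, 0, 0, -0.1], [0, 0, -0.0023, 0, 0, -0.2], [0, 0, -0.0043, 0, 0, -0.2], [0, 0, -0.0073, 0, 0, -0.2], [0, 0, -0.0123, 0, 0, -0.2]]]}}

```text
clock: 7.75
eef_pos: [620.9, -24.1, 181.2]
tcp_rot: [3.141, -0.001, -2.548]
contact_force: [0.4, -0.6, -0.6]
opening: 0.55
```

```bash
python3 - <<'E'
from h import *
plan((622.1,-22.3,185),82); save('s5','scene'); save('w5','wrist');print(sense()['wrist_torque'])
E
```

```text
clock 7.75 pos [620.9 -24.1 181.2] rpy [ 1.7999e+02 -3.0000e-02 -1.4599e+02] q [-0.04  0.42  1.7  -0.    1.02 -2.21] F [ 0.4 -0.6 -0.6] open 0.550
calls 4.0 dist [-2.   0.8 -3.8] rot [-3.0000e-02 -3.0000e-02  1.3201e+02]
per call [-0.0013, 0.0005, -0.0024, -0.0001, -0.0001, 0.55]
[-0.02657785  0.02502365 -0.01791066]
```

View pics/w5.png

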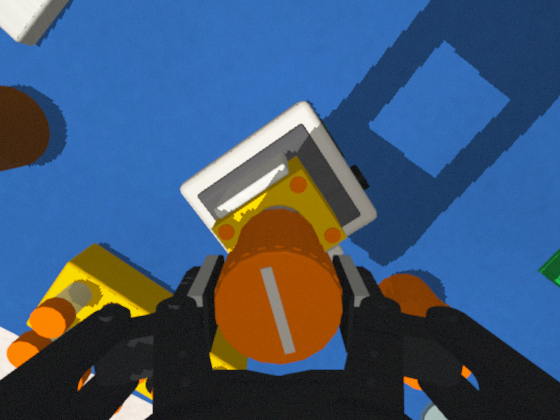

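It came free without slipping. Lifting clear, then on to the tray.

Call:
{"fn": "carry_out", "kwargs": {"increments": [[[0, 0, -0.02, 0, 0, 0], [0, 0, -0.05, 0, 0, 0], [0, 0, -0.09, 0, 0, 0], [0, 0, -0.13, 0, 0, 0], [0, 0, -0.16, 0, 0, 0]]]}}

```text
clock: 8.27
eef_pos: [621.7, -24.1, 247.9]
tcp_rot: [-3.14, 0.002, -2.544]
contact_force: [-0.0, -0.3, -1.6]
opening: 0.554
```

```bash
python3 - <<'E'
from h import *
plan((486.5,289,245),-146); save('s6','scene')
E
```

```text
clock 8.27 pos [621.7 -24.1 247.9] rpy [-1.7992e+02  1.0000e-01 -1.4574e+02] q [-0.04  0.35  1.65 -0.    1.14 -2.21] F [-0.  -0.3 -1.6] open 0.554
calls 2.0 dist [-64.5 334.9   2.6] rot [-0.08  0.1   0.26]
per call [-0.0806, 0.4186, 0.0032, -0.0006, 0.0008, 0.0022]
```

View pics/s6.png

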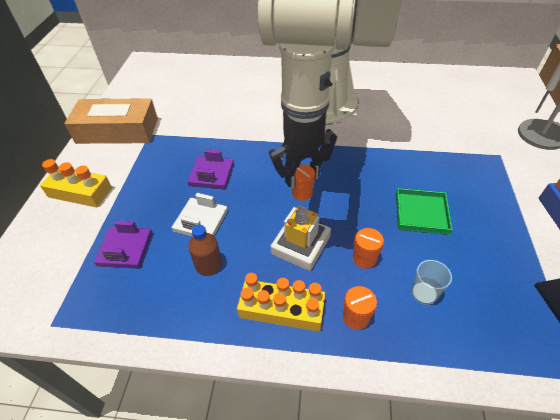

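The nut is off and held at about (303,183), with the stud bare. Moving to the tray.

Call:
{"fn": "carry_out", "kwargs": {"increments": [[[-0.013, 0.07, 0, 0, 0, 0], [-0.03, 0.16, 0, 0, 0, 0], [-0.047, 0.25, 0, 0, 0, 0], [-0.064, 0.34, 0, 0, 0, 0], [-0.08, 0.42, 0, 0, 0, 0]]]}}

```text
clock: 8.73
eef_pos: [551.8, 134.3, 245.6]
tcp_rot: [3.141, 0.0, -2.544]
contact_force: [0.0, 0.4, -1.3]
opening: 0.547
```

Call:
{"fn": "carry_out", "kwargs": {"increments": [[[-0.017, 0.09, 0, 0, 0, 0], [-0.034, 0.18, 0, 0, 0, 0], [-0.05, 0.27, 0, 0, 0, 0], [-0.066, 0.35, 0, 0, 0, 0], [-0.08, 0.42, 0, 0, 0, 0]]]}}

```text
clock: 9.15
eef_pos: [483.4, 291.5, 245.7]
tcp_rot: [3.141, 0.001, -2.543]
contact_force: [0.3, 0.6, -1.1]
opening: 0.545
```

```bash
python3 - <<'E'
from h import *
f=optics.grab_frame('scene'); X=cloud(f); hs=cv2.cvtColor(f['img'],cv2.COLOR_RGB2HSV)
m=(hs[...,0]<14)&(hs[...,1]>180)&(X[...,2]>120)&(np.hypot(X[...,0]-487,X[...,1]-289)<80)
print(m.sum(), np.nanmin(X[m][:,2]) if m.sum() else None, np.percentile(X[m][:,2],[1,5]) if m.sum() else None)
plan((486.5,289,80),-146)
E
```

```text
396 192.86568556661814 [194.91734439 197.49546785]
clock 9.20 pos [482.  295.1 245.7] rpy [ 1.7984e+02  7.0000e-02 -1.4564e+02] q [ 0.55  0.27  1.77  0.    1.1  -1.63] F [-1.5  3.8 -2.2] open 0.549
calls 1 dist [-1.000e-01 -8.000e+00  1.656e+02] rot [0.16 0.06 0.36]
per call [-0.0002, -0.02, 0.4141, 0.0026, 0.0011, 0.006]
```

Call:
{"fn": "carry_out", "kwargs": {"increments": [[[0, -0.005, 0.05, 0, 0, 0], [0, -0.007, 0.14, 0, 0, 0], [0, -0.007, 0.23, 0, 0, 0], [0, -0.007, 0.31, 0, 0, 0], [0, -0.007, 0.37, 0, 0, 0]]]}}

```text
clock: 9.62
eef_pos: [485.3, 286.6, 95.0]
tcp_rot: [3.141, -0.002, -2.543]
contact_force: [0.8, 0.1, -2.0]
opening: 0.549
```

Call:
{"fn": "carry_out", "kwargs": {"increments": [[[0, 0, 0.02, 0, 0, 0], [0, 0, 0.04, 0, 0, 0], [0, 0, 0.055, 0, 0, 0], [0, 0, 0.065, 0, 0, 0], [0, 0, 0.065, 0, 0, 0]]]}}

```text
clock: 10.03
eef_pos: [486.6, 287.5, 71.8]
tcp_rot: [-3.142, 0.001, -2.543]
contact_force: [0.2, -0.5, -1.0]
opening: 0.552
```

```bash
python3 - <<'E'
from h import *
f=save('s7','scene'); X=cloud(f); hs=cv2.cvtColor(f['img'],cv2.COLOR_RGB2HSV)
m=(hs[...,0]<14)&(hs[...,1]>180)&(X[...,2]>12)&(np.hypot(X[...,0]-487,X[...,1]-289)<80)
print(m.sum(),np.percentile(X[m][:,2],[0,1,5]))
plan((486.5,289,57),-146)
E
```

```text
290 [17.89861702 21.02807906 23.68676508]
clock 10.08 pos [486.7 287.6  72.1] rpy [-1.8000e+02  7.0000e-02 -1.4569e+02] q [ 0.53  0.5   1.89  0.    0.75 -1.64] F [ 0.3  0.1 -0. ] open 0.546
calls 1 dist [-0.7  1.3 15.1] rot [-0.    0.07  0.31]
per call [-0.0017, 0.0032, 0.0377, -0.0001, 0.0011, 0.0051]
```

View pics/s7.png

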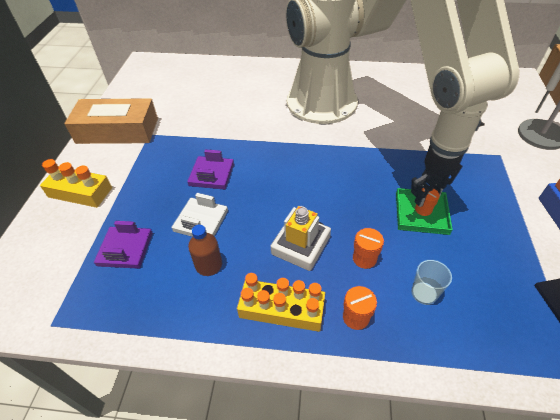

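The nut hangs upright over the tray at (428,203), bottom about 14 mm above the tray floor. Lowering slowly.

Call:
{"fn": "carry_out", "kwargs": {"increments": [[[0, 0, 0.01, 0, 0, 0], [0, 0, 0.018, 0, 0, 0], [0, 0, 0.025, 0, 0, 0], [0, 0, 0.029, 0, 0, 0], [0, 0, 0.031, 0, 0, 0]]]}}

```text
clock: 10.5
eef_pos: [486.0, 287.2, 58.7]
tcp_rot: [3.142, -0.0, -2.543]
contact_force: [-0.3, 0.2, -1.2]
opening: 0.552
```

Call:
{"fn": "carry_out", "kwargs": {"increments": [[[0, 0, 0.002, 0, 0, 0], [0, 0, 0.004, 0, 0, 0], [0, 0, 0.006, 0, 0, 0]]]}}

```text
clock: 10.75
eef_pos: [486.4, 287.4, 57.7]
tcp_rot: [-3.142, 0.0, -2.543]
contact_force: [-6.0, -4.2, 25.1]
opening: 0.552
```

Contact at 25 N, so it is standing. I'll ease up slightly, then open.

Call:
{"fn": "carry_out", "kwargs": {"increments": [[[0, 0, -0.003, 0, 0, 0], [0, 0, -0.003, 0, 0, 0]]]}}

```text
clock: 10.92
eef_pos: [486.4, 287.4, 58.1]
tcp_rot: [-3.142, 0.001, -2.543]
contact_force: [0.2, 0.0, -1.0]
opening: 0.549
```

Call:
{"fn": "carry_out", "kwargs": {"increments": [[[0, 0, 0, 0, 0, 0], [0, 0, 0, 0, 0, 0], [0, 0, 0, 0, 0, 0], [0, 0, 0, 0, 0, 0]]], "hand": 0}}

```text
clock: 11.25
eef_pos: [486.1, 287.3, 57.6]
tcp_rot: [3.142, -0.0, -2.543]
contact_force: [-0.1, 0.1, 0.1]
opening: 1.0
```

Call:
{"fn": "carry_out", "kwargs": {"increments": [[[0, 0, -0.02, 0, 0, 0], [0, 0, -0.07, 0, 0, 0], [0, 0, -0.17, 0, 0, 0], [0, 0, -0.27, 0, 0, 0], [0, 0, -0.37, 0, 0, 0]]]}}

```text
clock: 11.67
eef_pos: [485.6, 287.0, 207.7]
tcp_rot: [3.142, -0.001, -2.543]
contact_force: [-0.2, 1.4, -0.5]
opening: 0.999
```

```bash
python3 - <<'E'
from h import *
f=save('w8','wrist');f=save('s8','scene')
print([(d['confidence'],d['point']) for d in nets.tip_of('nut_center','scene')])
plan((622,-23,240),-146+30)
E
```

```text
[(0.95, [803.4, 108.6, 41.4]), (0.67, [641.3, 136.6, 42.5]), (0.65, [490.2, 287.9, 33.5])]
clock 11.82 pos [488.  288.4 209.8] rpy [-179.97    0.42 -145.69] q [ 0.53  0.31  1.81 -0.    1.02 -1.64] F [-1.  -0.1 -0.7] open 1.003
calls 2.0 dist [  64.6 -332.7  -30.5] rot [ -0.14   0.4  -29.69]
per call [0.0808, -0.4159, -0.0381, -0.0011, 0.0033, -0.2474]
```

View pics/s8.png

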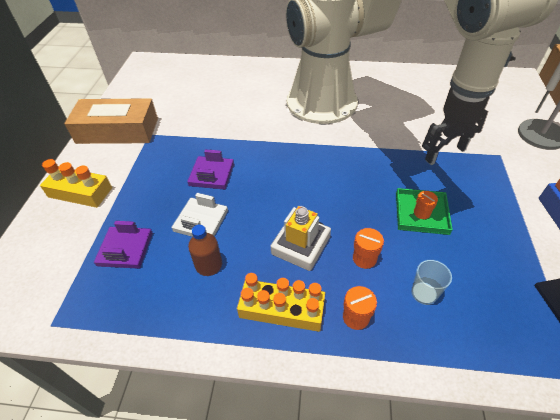

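The nut stands upright in the tray at (427,205). Now to the block, turning the wrist back to the mixer's axis (yaw 68.5°).

Call:
{"fn": "carry_out", "kwargs": {"increments": [[[0.015, -0.08, -0.01, 0, 0, 0], [0.03, -0.165, -0.02, 0, 0, 0], [0.047, -0.25, -0.03, 0, 0, 0], [0.064, -0.335, -0.038, 0, 0, 0], [0.081, -0.416, -0.038, 0, 0, 0]]]}}

```text
clock: 12.23
eef_pos: [553.2, 129.9, 220.4]
tcp_rot: [3.141, -0.001, -2.543]
contact_force: [2.4, 0.2, -0.0]
opening: 0.999
```

Call:
{"fn": "carry_out", "kwargs": {"increments": [[[0.015, -0.09, -0.01, 0, 0, 0.1], [0.03, -0.18, -0.02, 0, 0, 0.2], [0.047, -0.27, -0.03, 0, 0, 0.3], [0.064, -0.35, -0.038, 0, 0, 0.4], [0.081, -0.416, -0.038, 0, 0, 0.5]]]}}

```text
clock: 12.65
eef_pos: [620.6, -26.5, 235.4]
tcp_rot: [-3.141, -0.001, -3.072]
contact_force: [-0.2, -0.2, 0.2]
opening: 0.996
```

Call:
{"fn": "carry_out", "kwargs": {"increments": [[[0, 0, 0, 0, 0, 0.11], [0, 0, 0, 0, 0, 0.22], [0, 0, 0, 0, 0, 0.33], [0, 0, 0, 0, 0, 0.44], [0, 0, 0, 0, 0, 0.55]]]}}

```text
clock: 13.07
eef_pos: [619.3, -24.3, 234.5]
tcp_rot: [-3.14, -0.002, 2.635]
contact_force: [0.1, 0.1, -0.1]
opening: 0.995
```

Call:
{"fn": "carry_out", "kwargs": {"increments": [[[0, 0, 0, 0, 0, 0.11], [0, 0, 0, 0, 0, 0.22], [0, 0, 0, 0, 0, 0.33], [0, 0, 0, 0, 0, 0.44], [0, 0, 0, 0, 0, 0.55]]]}}

```text
clock: 13.48
eef_pos: [619.3, -24.1, 234.6]
tcp_rot: [-3.139, -0.001, 2.059]
contact_force: [0.4, 0.1, 0.2]
opening: 1.001
```

```bash
python3 - <<'E'
from h import *
plan((622,-23,230),68.5)
E
```

```text
clock 13.48 pos [619.3 -24.1 234.6] rpy [-1.7987e+02 -8.0000e-02  1.1798e+02] q [-0.04  0.36  1.66  0.    1.12 -0.53] F [0.4 0.1 0.2] open 1.001
calls 2.0 dist [-0.3  2.9  4.6] rot [-1.500e-01 -2.000e-02  4.948e+01]
per call [-0.0004, 0.0036, 0.0057, -0.0013, -0.0001, 0.4123]
```

Call:
{"fn": "carry_out", "kwargs": {"increments": [[[0, 0.002, 0.002, 0, 0, 0.1], [0, 0.004, 0.005, 0, 0, 0.2], [0, 0.006, 0.008, 0, 0, 0.3], [0, 0.007, 0.01, 0, 0, 0.4], [0, 0.007, 0.012, 0, 0, 0.5]]]}}

```text
clock: 13.9
eef_pos: [621.8, -22.8, 229.7]
tcp_rot: [-3.139, -0.0, 1.536]
contact_force: [-0.4, -0.8, 0.4]
opening: 0.998
```

Call:
{"fn": "carry_out", "kwargs": {"increments": [[[0, 0, 0, 0, 0, 0.1], [0, 0, 0, 0, 0, 0.2], [0, 0, 0, 0, 0, 0.325], [0, 0, 0, 0, 0, 0.325], [0, 0, 0, 0, 0, 0.325]]]}}

```text
clock: 14.32
eef_pos: [622.0, -22.8, 230.2]
tcp_rot: [-3.14, 0.001, 1.204]
contact_force: [-0.2, 0.3, 0.2]
opening: 1.003
```

```bash
python3 - <<'E'
from h import *
for cam in ['top','scene','wrist']:
    f=save('b_'+cam,cam); X=cloud(f)
    m=(np.hypot(X[...,0]-622,X[...,1]+23)<50)&(X[...,2]>96)&(X[...,2]<112); P=X[m]
    if len(P)>30: print(cam,len(P),cv2.minAreaRect(P[:,:2].astype(np.float32)),np.median(P[:,2]))
    hs=cv2.cvtColor(f['img'],cv2.COLOR_RGB2HSV); m&=(hs[...,1]>120); P=X[m]
    if len(P)>30: print(' yellow',cam,len(P),cv2.minAreaRect(P[:,:2].astype(np.float32)))
    m=(np.hypot(X[...,0]-622,X[...,1]+23)<50)&(X[...,2]>130)&(X[...,2]<142); P=X[m]
    if len(P)>30: print(' stud',cam,len(P),cv2.minAreaRect(P[:,:2].astype(np.float32)))
    print([(d['confidence'],d['point']) for t in ['stud_tip','block_center'] for d in nets.tip_of(t,cam)][:3])
plan((622,-23,200),68.5)
E
```

```text
top 68 ((614.744384765625, -25.34982681274414), (40.342735290527344, 50.77835464477539), 37.66978073120117) 106.32833651332083
 yellow top 53 ((614.5811767578125, -26.532629013061523), (38.93058395385742, 48.519500732421875), 36.68902587890625)
 stud top 57 ((620.5339965820312, -26.469242095947266), (25.545467376708984, 25.131607055664062), 28.18412971496582)
[(0.51, [621.9, -20.4, 134.5]), (0.61, [626.1, -21.2, 77.0])]
scene 513 ((625.093994140625, -22.49262237548828), (67.11619567871094, 67.71648406982422), 67.88198852539062) 105.17683958014982
 yellow scene 330 ((626.0977172851562, -21.544185638427734), (58.521705627441406, 69.06204986572266), 62.9932975769043)
 stud scene 84 ((624.7221069335938, -22.891338348388672), (28.251708984375, 26.4522705078125), 25.131744384765625)
[(0.6, [619.2, -21.8, 134.7]), (0.8, [623.6, -21.7, 71.6])]
wrist 5452 ((620.34814453125, -22.855289459228516), (67.1998062133789, 64.14075469970703), 68.49451446533203) 105.30463432213745
 yellow wrist 3881 ((619.1895141601562, -25.7965087890625), (60.19880294799805, 64.14551544189453), 68.42545318603516)
 stud wrist 1204 ((620.5716552734375, -22.2410888671875), (28.463911056518555, 29.6605224609375), 51.931907653808594)
[(0.97, [620.7, -22.9, 136.0])]
clock 14.77 pos [622.7 -22.8 231.4] rpy [180.    -0.    68.85] q [-0.04  0.37  1.66 -0.    1.11  0.33] F [0.5 0.4 0.5] open 0.999
calls 1 dist [-0.4 -0.6 31.4] rot [ 0.   -0.    0.35]
per call [-0.001, -0.0014, 0.0784, 0.0001, -0.0, 0.0058]
```

View pics/b_wrist.png

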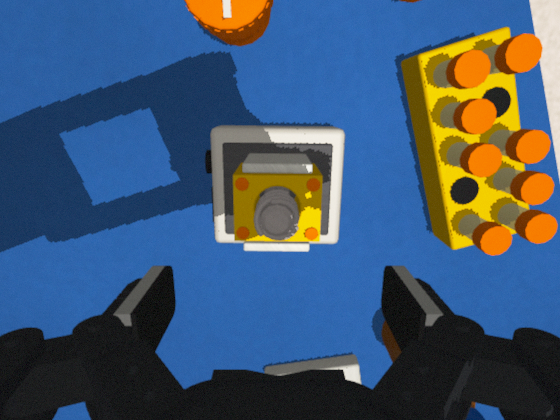

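The view shows the block square to the jaws: stud at (277,213), block x along the image horizontal. Descending to TCP z ≈ 97.

Call:
{"fn": "carry_out", "kwargs": {"increments": [[[-0.001, -0.0014, 0.06, 0, 0, 0.005], [-0.001, -0.002, 0.13, 0, 0, 0.005], [-0.001, -0.003, 0.2, 0, 0, 0.005], [-0.001, -0.003, 0.26, 0, 0, 0.005], [-0.001, -0.003, 0.3, 0, 0, 0.005]]]}}

```text
clock: 15.18
eef_pos: [620.2, -22.7, 108.9]
tcp_rot: [-3.139, 0.001, 1.196]
contact_force: [0.2, -0.4, -1.0]
opening: 1.001
```

Call:
{"fn": "carry_out", "kwargs": {"increments": [[[0, 0, 0.015, 0, 0, 0], [0, 0, 0.025, 0, 0, 0], [0, 0, 0.03, 0, 0, 0], [0, 0, 0.03, 0, 0, 0], [0, 0, 0.03, 0, 0, 0]]]}}

```text
clock: 15.6
eef_pos: [622.2, -22.8, 100.4]
tcp_rot: [3.14, -0.001, 1.196]
contact_force: [-0.0, -0.9, 0.7]
opening: 0.997
```

```bash
python3 - <<'E'
from h import *
plan((621.5,-23,97),68.5); save('w9','wrist')
E
```

```text
clock 15.60 pos [622.2 -22.8 100.4] rpy [ 1.7991e+02 -3.0000e-02  6.8510e+01] q [-0.04  0.52  1.75  0.    0.86  0.34] F [-0.  -0.9  0.7] open 0.997
calls 1 dist [-0.4 -0.6  3.4] rot [ 0.09 -0.03  0.01]
per call [-0.0011, -0.0014, 0.0086, 0.0016, -0.0006, 0.0002]
```

View pics/w9.png

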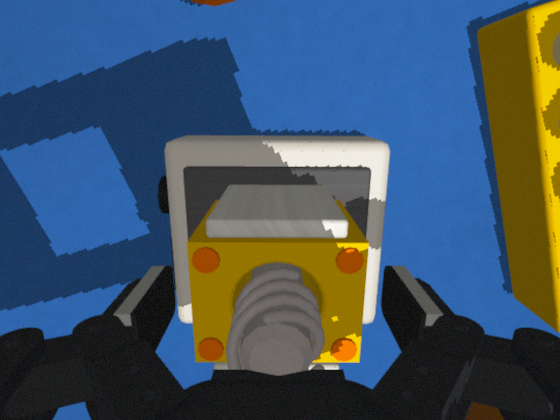

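The block's short ends (columns 190 and 365) lie between the open pads. Closing.

Call:
{"fn": "carry_out", "kwargs": {"increments": [[[0, 0, 0.005, 0, 0, 0], [0, 0, 0.005, 0, 0, 0], [0, 0, 0.005, 0, 0, 0], [0, 0, 0.005, 0, 0, 0], [0, 0, 0.005, 0, 0, 0]]], "hand": 1, "squeeze": 70}}

```text
clock: 16.07
eef_pos: [622.0, -22.8, 98.2]
tcp_rot: [3.14, -0.0, 1.196]
contact_force: [0.9, -0.3, 6.2]
opening: 0.734
```

Call:
{"fn": "carry_out", "kwargs": {"increments": [[[0, 0, -0.005, 0, 0, 0], [0, 0, -0.012, 0, 0, 0], [0, 0, -0.025, 0, 0, 0], [0, 0, -0.038, 0, 0, 0], [0, 0, -0.05, 0, 0, 0]]]}}

```text
clock: 16.48
eef_pos: [621.2, -22.7, 117.7]
tcp_rot: [-3.141, 0.0, 1.196]
contact_force: [0.2, 0.2, -4.2]
opening: 0.739
```

```bash
python3 - <<'E'
from h import *
plan((621.5,-23,210),68.5); save('w10','wrist')
E
```

```text
clock 16.48 pos [621.2 -22.7 117.7] rpy [-1.7998e+02  1.0000e-02  6.8510e+01] q [-0.04  0.5   1.75  0.    0.9   0.34] F [ 0.2  0.2 -4.2] open 0.739
calls 1 dist [ -0.2   0.3 -92.3] rot [-0.02  0.01  0.01]
per call [-0.0004, 0.0007, -0.2309, -0.0004, 0.0001, 0.0001]
```

View pics/w10.png

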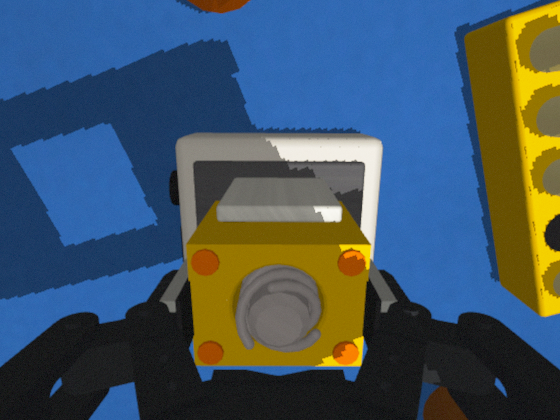

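The block is gripped and rising (the stud now shows less, about 4 N carried). I'll lift it clear, then bring it to the bench in front of the mixer.

Call:
{"fn": "carry_out", "kwargs": {"increments": [[[0, 0, -0.04, 0, 0, 0], [0, 0, -0.1, 0, 0, 0], [0, 0, -0.16, 0, 0, 0], [0, 0, -0.22, 0, 0, 0], [0, 0, -0.25, 0, 0, 0]]]}}

```text
clock: 16.95
eef_pos: [622.6, -22.8, 220.5]
tcp_rot: [3.138, -0.001, 1.196]
contact_force: [1.2, -0.6, -4.4]
opening: 0.736
```

```bash
python3 - <<'E'
from h import *
save('s11','scene');plan((420,-40,218),68.5); 
E
```

```text
clock 17.00 pos [623.4 -22.8 221.9] rpy [ 1.7967e+02 -1.2000e-01  6.8510e+01] q [-0.04  0.38  1.67  0.    1.09  0.34] F [ 1.6 -1.2 -3. ] open 0.736
calls 2.0 dist [ -90.5 -182.9    2.7] rot [ 0.33 -0.12  0.01]
per call [-0.1131, -0.2287, 0.0034, 0.0027, -0.001, 0.0001]
```

View pics/s11.png

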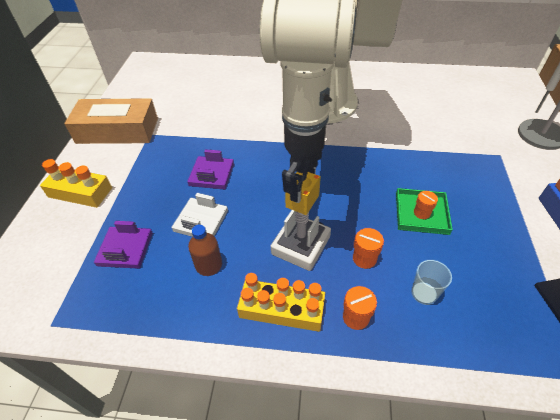

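The block hangs clear above the stud at (303,195). Moving to the clear bench.

Call:
{"fn": "carry_out", "kwargs": {"increments": [[[-0.012, -0.025, 0, 0, 0, 0], [-0.04, -0.08, 0, 0, 0, 0], [-0.073, -0.147, 0, 0, 0, 0], [-0.11, -0.22, 0, 0, 0, 0], [-0.147, -0.295, 0, 0, 0, 0]]]}}

```text
clock: 17.42
eef_pos: [487.0, -34.2, 215.3]
tcp_rot: [-3.139, 0.001, 1.196]
contact_force: [-0.0, 0.4, -4.8]
opening: 0.735
```

Call:
{"fn": "carry_out", "kwargs": {"increments": [[[-0.03, -0.06, 0.04, 0, 0, 0], [-0.055, -0.11, 0.1, 0, 0, 0], [-0.07, -0.14, 0.17, 0, 0, 0], [-0.078, -0.157, 0.24, 0, 0, 0], [-0.08, -0.162, 0.29, 0, 0, 0]]]}}

```text
clock: 17.83
eef_pos: [413.4, -40.1, 98.6]
tcp_rot: [-3.137, 0.001, 1.195]
contact_force: [-0.2, 0.6, -5.1]
opening: 0.734
```

Call:
{"fn": "carry_out", "kwargs": {"increments": [[[0, 0, 0.03, 0, 0, 0], [0, 0, 0.05, 0, 0, 0], [0, 0, 0.06, 0, 0, 0], [0, 0, 0.065, 0, 0, 0], [0, 0, 0.065, 0, 0, 0]]]}}

```text
clock: 18.25
eef_pos: [418.0, -40.3, 75.2]
tcp_rot: [-3.141, 0.0, 1.196]
contact_force: [-0.3, -0.1, -5.6]
opening: 0.736
```

```bash
python3 - <<'E'
from h import *
f=save('s12','scene');plan((420,-40,53),68.5); X=cloud(f); hs=cv2.cvtColor(f['img'],cv2.COLOR_RGB2HSV)
m=(hs[...,0]<30)&(hs[...,0]>18)&(hs[...,1]>150)&(np.hypot(X[...,0]-420,X[...,1]+40)<60)
print(m.sum(),np.percentile(X[m][:,2],[0,1,5]))
E
```

```text
clock 18.30 pos [418.3 -40.3  75.6] rpy [ 1.7997e+02 -1.0000e-02  6.8510e+01] q [-0.1   0.32  2.2  -0.    0.62  0.28] F [-0.7 -0.9 -4. ] open 0.733
calls 1 dist [ 0.9  1.4 22.6] rot [ 0.03 -0.01  0.01]
per call [0.0022, 0.0035, 0.0565, 0.0005, -0.0001, 0.0002]
418 [22.80145286 26.02711132 28.891516  ]
```

View pics/s12.png

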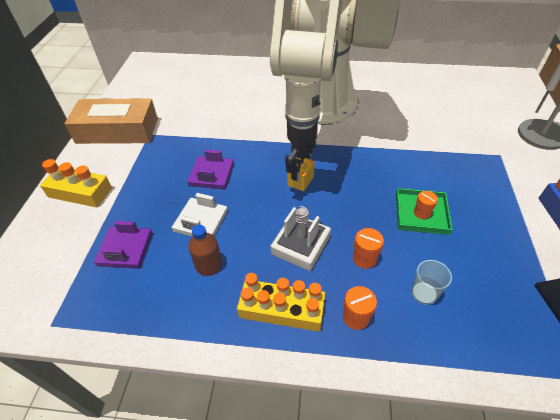

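Block bottom is about 23 mm above the bench, as expected (TCP minus 52). Lowering to contact.

Call:
{"fn": "carry_out", "kwargs": {"increments": [[[0, 0, 0.012, 0, 0, 0], [0, 0, 0.027, 0, 0, 0], [0, 0, 0.039, 0, 0, 0], [0, 0, 0.047, 0, 0, 0], [0, 0, 0.05, 0, 0, 0]]]}}

```text
clock: 18.72
eef_pos: [417.7, -40.2, 54.7]
tcp_rot: [-3.141, 0.0, 1.196]
contact_force: [-0.2, -0.0, -5.7]
opening: 0.735
```

Call:
{"fn": "carry_out", "kwargs": {"increments": [[[0, 0, 0.002, 0, 0, 0], [0, 0, 0.004, 0, 0, 0], [0, 0, 0.006, 0, 0, 0]]]}}

```text
clock: 18.97
eef_pos: [418.2, -40.3, 52.9]
tcp_rot: [3.141, -0.0, 1.196]
contact_force: [-0.0, 0.4, -4.6]
opening: 0.733
```

Call:
{"fn": "carry_out", "kwargs": {"increments": [[[0, 0, 0.002, 0, 0, 0], [0, 0, 0.003, 0, 0, 0], [0, 0, 0.003, 0, 0, 0]]]}}

```text
clock: 19.22
eef_pos: [418.2, -40.3, 52.1]
tcp_rot: [3.141, -0.0, 1.196]
contact_force: [-2.0, 0.7, 3.3]
opening: 0.733
```

Contact made. Releasing, then rising straight up.

Call:
{"fn": "carry_out", "kwargs": {"increments": [[[0, 0, 0, 0, 0, 0], [0, 0, 0, 0, 0, 0], [0, 0, 0, 0, 0, 0], [0, 0, 0, 0, 0, 0]]], "hand": 0}}

```text
clock: 19.55
eef_pos: [418.3, -40.3, 51.8]
tcp_rot: [3.141, -0.0, 1.196]
contact_force: [-0.1, -0.0, -0.4]
opening: 0.999
```

Call:
{"fn": "carry_out", "kwargs": {"increments": [[[0, 0, -0.02, 0, 0, 0], [0, 0, -0.06, 0, 0, 0], [0, 0, -0.12, 0, 0, 0], [0, 0, -0.2, 0, 0, 0], [0, 0, -0.25, 0, 0, 0]]]}}

```text
clock: 19.97
eef_pos: [418.5, -40.3, 154.4]
tcp_rot: [3.14, -0.0, 1.196]
contact_force: [1.7, 0.0, 0.8]
opening: 1.005
```

Call:
{"fn": "carry_out", "kwargs": {"increments": [[[0, 0, 0, 0, 0, -0.1], [0, 0, 0, 0, 0, -0.2], [0, 0, 0, 0, 0, -0.3], [0, 0, 0, 0, 0, -0.4], [0, 0, 0, 0, 0, -0.5]]]}}

```text
clock: 20.38
eef_pos: [418.0, -40.3, 152.4]
tcp_rot: [3.141, 0.0, 1.724]
contact_force: [-0.5, 0.3, -0.2]
opening: 1.004
```

Call:
{"fn": "carry_out", "kwargs": {"increments": [[[0, 0, 0, 0, 0, -0.1], [0, 0, 0, 0, 0, -0.2], [0, 0, 0, 0, 0, -0.3], [0, 0, 0, 0, 0, -0.4], [0, 0, 0, 0, 0, -0.5]]]}}

```text
clock: 20.8
eef_pos: [418.0, -40.3, 152.3]
tcp_rot: [3.141, 0.0, 2.248]
contact_force: [-0.2, -0.8, 0.3]
opening: 1.002
```

Call:
{"fn": "carry_out", "kwargs": {"increments": [[[0, 0, 0, 0, 0, -0.1], [0, 0, 0, 0, 0, -0.2], [0, 0, 0, 0, 0, -0.3], [0, 0, 0, 0, 0, -0.4], [0, 0, 0, 0, 0, -0.5]]]}}

```text
clock: 21.22
eef_pos: [418.0, -40.3, 152.3]
tcp_rot: [3.141, 0.0, 2.772]
contact_force: [-0.4, -0.3, -0.3]
opening: 1.001
```

```bash
python3 - <<'E'
from h import *
for cam in ['wrist','scene']:
    f=save('c_'+cam,cam); X=cloud(f)
    m=(np.hypot(X[...,0]-420,X[...,1]+40)<60)&(X[...,2]>53)&(X[...,2]<68); P=X[m]
    if len(P)>30: print(cam,len(P),cv2.minAreaRect(P[:,:2].astype(np.float32)),np.median(P[:,2]))
plan((418,-40,58),158.5)
E
```

```text
wrist 5687 ((417.0668640136719, -40.465667724609375), (50.16672134399414, 64.52726745605469), 68.33008575439453) 59.37568583097579
scene 279 ((421.7774963378906, -40.03782653808594), (51.53226852416992, 67.15384674072266), 67.55224609375) 59.03741157469008
clock 21.32 pos [418.1 -40.3 152.2] rpy [1.7999e+02 2.0000e-02 1.5861e+02] q [-0.1   0.18  2.15  0.    0.82 -1.3 ] F [-0.3 -0.1 -0.2] open 1.002
calls 1 dist [ 0.2  0.2 94.2] rot [0.01 0.02 0.11]
per call [0.0005, 0.0006, 0.2355, 0.0001, 0.0003, 0.0019]
```

View pics/c_wrist.png

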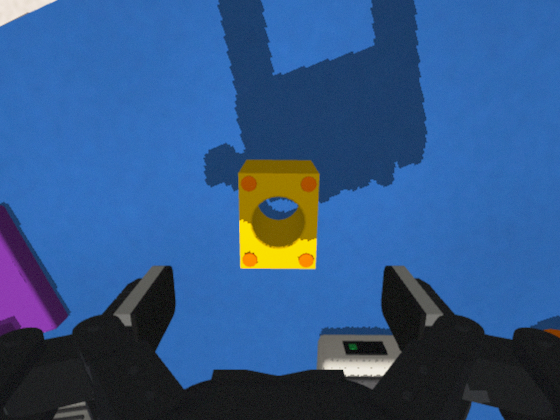

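The block stands upright on the bench at (279,220), long faces now facing the jaws. Descending for the new grip.

Call:
{"fn": "carry_out", "kwargs": {"increments": [[[0, 0, 0.05, 0, 0, 0.002], [0, 0, 0.12, 0, 0, 0.002], [0, 0, 0.19, 0, 0, 0.002], [0, 0, 0.24, 0, 0, 0.002], [0, 0, 0.257, 0, 0, 0.002]]]}}

```text
clock: 21.73
eef_pos: [416.5, -40.1, 47.0]
tcp_rot: [-3.141, -0.003, 2.761]
contact_force: [-0.6, -0.2, 0.6]
opening: 1.0
```

Call:
{"fn": "carry_out", "kwargs": {"increments": [[[0, 0, 0, 0, 0, 0], [0, 0, 0, 0, 0, 0]]]}}

```text
clock: 21.9
eef_pos: [418.3, -40.3, 49.4]
tcp_rot: [-3.142, -0.0, 2.763]
contact_force: [0.6, -0.1, -0.3]
opening: 1.0
```

Call:
{"fn": "carry_out", "kwargs": {"increments": [[[0, 0, 0, 0, 0, 0], [0, 0, 0, 0, 0, 0], [0, 0, 0, 0, 0, 0], [0, 0, 0, 0, 0, 0], [0, 0, 0, 0, 0, 0]]], "hand": 1}}

```text
clock: 22.32
eef_pos: [418.7, -40.5, 50.1]
tcp_rot: [3.141, 0.002, 2.764]
contact_force: [-2.4, -2.1, 12.3]
opening: 0.576
```

```bash
python3 - <<'E'
from h import *
save('w13','wrist');plan((418,-40.3,150),158.5)
E
```

```text
clock 22.37 pos [418.7 -40.5  50.1] rpy [1.7998e+02 1.0000e-01 1.5838e+02] q [-0.1   0.38  2.21 -0.    0.55 -1.29] F [-2.4 -1.3 12.3] open 0.575
calls 1 dist [  0.6  -0.1 -99.9] rot [ 0.02  0.1  -0.12]
per call [0.0014, -0.0002, -0.2497, 0.0003, 0.0017, -0.002]
```

View pics/w13.png

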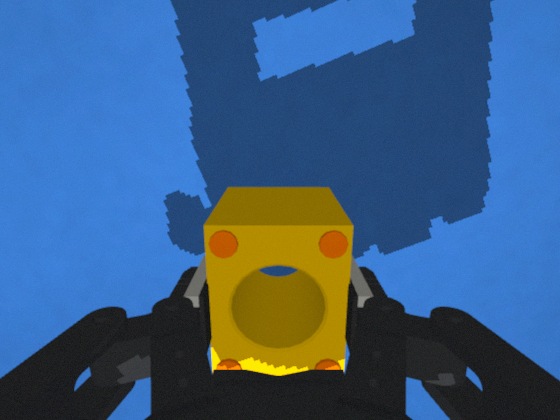

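Held by its long faces (49 mm), columns 205–352 in the view. Lifting and carrying to the channel.

Call:
{"fn": "carry_out", "kwargs": {"increments": [[[0, 0, -0.02, 0, 0, 0], [0, 0, -0.07, 0, 0, 0], [0, 0, -0.14, 0, 0, 0], [0, 0, -0.22, 0, 0, 0], [0, 0, -0.29, 0, 0, 0]]]}}

```text
clock: 22.78
eef_pos: [417.3, -40.2, 166.8]
tcp_rot: [-3.141, -0.001, 2.764]
contact_force: [0.5, -0.5, -6.3]
opening: 0.574
```

```bash
python3 - <<'E'
from h import *
plan((570.4,-292.5,168),158.4)
E
```

```text
clock 22.78 pos [417.3 -40.2 166.8] rpy [-1.7999e+02 -3.0000e-02  1.5838e+02] q [-0.1   0.15  2.14  0.    0.86 -1.29] F [ 0.5 -0.5 -6.3] open 0.574
calls 2.0 dist [-235.3 -178.1   -1.3] rot [-0.01 -0.03 -0.02]
per call [-0.2941, -0.2227, -0.0017, -0.0001, -0.0003, -0.0002]
```

Call:
{"fn": "carry_out", "kwargs": {"increments": [[[-0.03, -0.022, 0, 0, 0, 0], [-0.09, -0.068, 0, 0, 0, 0], [-0.16, -0.121, 0, 0, 0, 0], [-0.235, -0.178, 0, 0, 0, 0], [-0.31, -0.235, 0, 0, 0, 0]]]}}

```text
clock: 23.2
eef_pos: [498.8, -174.5, 165.5]
tcp_rot: [3.141, -0.0, 2.765]
contact_force: [1.1, 0.5, -5.2]
opening: 0.573
```

Call:
{"fn": "carry_out", "kwargs": {"increments": [[[-0.075, -0.057, 0, 0, 0, 0], [-0.145, -0.11, 0, 0, 0, 0], [-0.21, -0.159, 0, 0, 0, 0], [-0.255, -0.193, 0, 0, 0, 0], [-0.278, -0.21, 0, 0, 0, 0]]]}}

```text
clock: 23.62
eef_pos: [572.0, -294.9, 165.1]
tcp_rot: [-3.141, 0.001, 2.763]
contact_force: [-0.6, 0.6, -4.9]
opening: 0.575
```

Call:
{"fn": "carry_out", "kwargs": {"increments": [[[0, 0, 0, 0, 0, -0.08], [0, 0, 0, 0, 0, -0.15], [0, 0, 0, 0, 0, -0.17], [0, 0, 0, 0, 0, -0.172], [0, 0, 0, 0, 0, -0.172]]]}}

```text
clock: 24.03
eef_pos: [570.8, -291.8, 165.0]
tcp_rot: [3.141, -0.001, 2.943]
contact_force: [-0.8, -0.3, -5.2]
opening: 0.571
```

```bash
python3 - <<'E'
from h import *
for cam in ['wrist','top','scene']:
    f=save('d_'+cam,cam); X=cloud(f); hs=cv2.cvtColor(f['img'],cv2.COLOR_RGB2HSV)
    for n,a,b in [('base',10,28),('walls',50,62)]:
        m=(np.hypot(X[...,0]-570,X[...,1]+292)<95)&(X[...,2]>a)&(X[...,2]<b)&(hs[...,1]<90); P=X[m]
        if len(P)>30: print(cam,n,len(P),np.round(np.hstack(cv2.minAreaRect(P[:,:2].astype(np.float32))),1))
    m=(X[...,2]>150)&(X[...,2]<190)&(np.hypot(X[...,0]-570,X[...,1]+292)<60)&(hs[...,1]>140);P=X[m]
    if len(P)>30: print(cam,'block',len(P),np.round(np.hstack(cv2.minAreaRect(P[:,:2].astype(np.float32))),1),np.median(P[:,2]))
plan((570.4,-292.5,168),168.7)
E
```

```text
wrist base 7396 [ 547.9 -288.3  109.9   70.6   78.6]
wrist walls 1602 [ 567.1 -292.3   47.6   93.8   78.7]
wrist block 20197 [ 567.2 -291.6   92.2   61.3   78.4] 173.79966679157172
top base 99 [ 596.2 -289.5   78.2  115.4    4.1]
top block 37 [ 551.9 -293.3   43.2    7.    68.9] 176.41545620046236
scene base 1007 [ 571.9 -291.2  112.8  110.4   79.5]
scene walls 146 [ 572.2 -290.8   46.7   99.    77.1]
scene block 445 [ 576.7 -292.3   70.1   60.    79.1] 170.3725205146657
clock 24.18 pos [ 571.1 -292.1  165.1] rpy [180.    -0.   168.65] q [-0.48  0.47  1.67  0.    1.   -1.85] F [-0.1 -0.5 -5.4] open 0.573
calls 1 dist [ 0.6 -0.6 -2.9] rot [ 0.   -0.   -0.05]
per call [0.0014, -0.0014, -0.0073, 0.0, -0.0, -0.0008]
```

View pics/d_wrist.png

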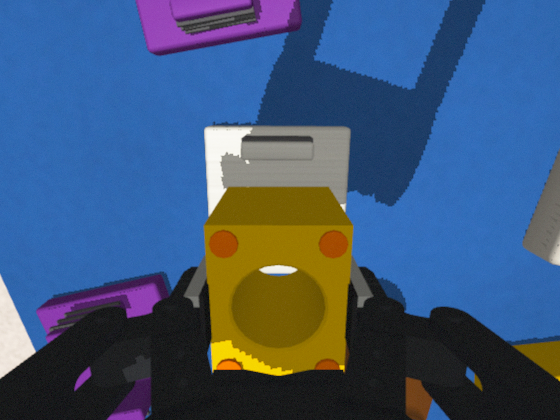

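The wrist view shows the block above the channel, far wall at (277,148), aligned. I'll lower to just above the walls and compare block and walls directly.

Call:
{"fn": "carry_out", "kwargs": {"increments": [[[0, 0, 0.03, 0, 0, 0], [0, 0, 0.07, 0, 0, 0], [0, 0, 0.1, 0, 0, 0], [0, 0, 0.115, 0, 0, 0], [0, 0, 0.115, 0, 0, 0]]]}}

```text
clock: 24.6
eef_pos: [569.9, -291.7, 116.6]
tcp_rot: [3.141, -0.004, 2.944]
contact_force: [-1.0, -0.2, -4.7]
opening: 0.571
```

```bash
cat > chk.py <<'E'
from h import *
a=np.radians(-11.35); ex=np.array([np.cos(a),np.sin(a)]); ey=np.array([-ex[1],ex[0]])
p,_=pose(); zt=p[2]-50.1+60
for cam in ['wrist','scene','top']:
    f=save(sys.argv[1]+cam,cam); X=cloud(f); hs=cv2.cvtColor(f['img'],cv2.COLOR_RGB2HSV)
    D=X[...,:2]-[570,-292]; L=np.stack([D@ex,D@ey],-1)
    rr=(np.abs(L)<65).all(-1)
    for n,m in [('walls',rr&(abs(X[...,2]-56)<3)&(hs[...,1]<90)&(abs(L[...,0])>30)),('base',rr&(abs(X[...,2]-20)<3.5)&(hs[...,1]<90)),('blktop',rr&(abs(X[...,2]-zt)<4)&(hs[...,1]>140)&(abs(L)<45).all(-1))]:
        if m.sum()<20: continue
        l=L[m]; print(cam,n,m.sum(),'x',np.round(np.percentile(l[:,0],[0.5,99.5]),1),'y',np.round(np.percentile(l[:,1],[0.5,99.5]),1), np.round(np.hstack(cv2.minAreaRect(X[m][:,:2].astype(np.float32))),1))
        if n=='walls':
            for s in (-1,1):
                q=l[l[:,0]*s>0]
                if len(q)>8: print('   wall',s,len(q),np.round(np.percentile(q[:,0],[2,98]),1),np.round(np.percentile(q[:,1],[2,98]),1))
print('tcp in chan frame',np.round([(p[:2]-[570,-292])@ex,(p[:2]-[570,-292])@ey],1))
plan((p[0],p[1],112),168.7)
E
python3 chk.py e_
```

```text
wrist walls 2043 x [-49.6 -37.6] y [-24.3  22.7] [ 527.2 -284.1   47.8   12.1   78. ]
   wall -1 2043 [-49.3 -37.8] [-23.4  22. ]
wrist base 8865 x [-57.2  32.8] y [-55.1  53.4] [ 558.2 -290.4  109.7   91.3   78.3]
wrist blktop 15076 x [-33.9  25.2] y [-24.6  24.7] [ 566.6 -291.5   76.4   61.5   78.4]
scene walls 80 x [-44.5  48.6] y [-23.2  25. ] [ 581.9 -277.2   43.7   99.7   52.2]
   wall -1 10 [-44.7 -32.6] [18.8 24.9]
   wall 1 70 [36.1 48.5] [-22.1  23.1]
scene base 668 x [-51.1  56. ] y [-53.1  55.5] [ 573.1 -290.9  115.9  105.5   83.3]
scene blktop 210 x [-19.7  35.6] y [-24.1  26.4] [ 578.  -292.3   52.7   55.2   77.6]
top base 35 x [-9.9 52.1] y [-40.5  53.5] [ 598.7 -294.2  111.3   59.5   88.2]
tcp in chan frame [-0.1  0.3]
clock 24.75 pos [ 571.5 -292.6  119.2] rpy [-1.7999e+02  3.0000e-02  1.6870e+02] q [-0.48  0.52  1.7  -0.    0.92 -1.85] F [ 0.6 -0.5 -4.8] open 0.574
calls 1 dist [1.7 0.6 7.2] rot [-0.01  0.03  0.  ]
per call [0.0043, 0.0014, 0.0181, -0.0002, 0.0005, 0.0001]
```

View pics/e_wrist.png

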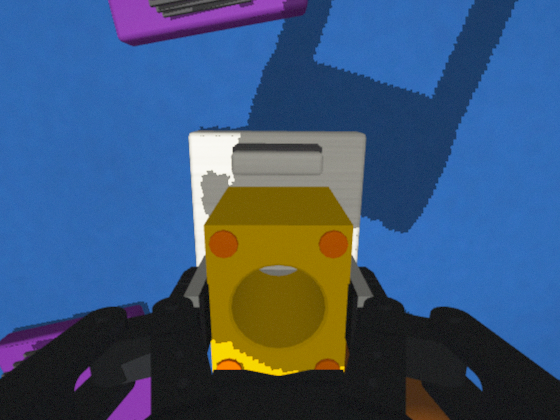

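View pics/e_scene.png

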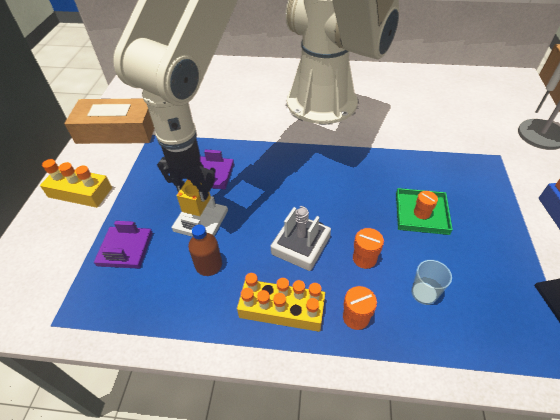

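Both wrist and scene put the block about 2 mm too far in channel +x and 0.5 mm in +y. Correcting and re-measuring settled.

Call:
{"fn": "carry_out", "kwargs": {"increments": [[[0.002, -0.001, 0.005, 0, 0, 0], [0.004, -0.001, 0.01, 0, 0, 0], [0.005, -0.001, 0.015, 0, 0, 0], [0.005, -0.001, 0.017, 0, 0, 0], [0.005, -0.001, 0.017, 0, 0, 0]]]}}

```text
clock: 25.17
eef_pos: [569.0, -292.3, 112.0]
tcp_rot: [3.142, -0.0, 2.945]
contact_force: [-0.3, -0.1, -6.0]
opening: 0.574
```

Call:
{"fn": "carry_out", "kwargs": {"increments": [[[0, 0, 0, 0, 0, 0], [0, 0, 0, 0, 0, 0], [0, 0, 0, 0, 0, 0]]]}}

```text
clock: 25.42
eef_pos: [569.2, -292.4, 112.2]
tcp_rot: [-3.142, 0.0, 2.945]
contact_force: [-0.1, 0.5, -4.2]
opening: 0.573
```

```bash
python3 chk.py f_
```

```text
wrist walls 2153 x [-49.6 -37.7] y [-24.1  22.8] [ 527.1 -284.1   47.9   12.    78.5]
   wall -1 2153 [-49.5 -37.9] [-23.3  21.9]
wrist base 9090 x [-57.1  32.6] y [-55.   53.4] [ 558.1 -290.4  109.5   91.2   78.3]
wrist blktop 15101 x [-34.5  24.6] y [-25.4  23.9] [ 565.8 -292.1   76.2   61.6   78. ]
scene walls 81 x [-45.4  49.2] y [-22.1  24.9] [ 572.1 -291.7   47.9   95.    79.5]
   wall 1 75 [35.8 48.6] [-21.2  23.9]
scene base 655 x [-51.9  56.3] y [-52.7  56.1] [ 572.4 -291.   110.8  111.7   78.5]
scene blktop 197 x [-21.4  34.2] y [-25.1  25.8] [ 576.2 -292.5   53.3   56.5   76.5]
top base 38 x [-23.6  54.1] y [34.5 53.5] [ 596.2 -245.2   15.8   81.4   65.4]
tcp in chan frame [-0.7 -0.6]
clock 25.57 pos [ 569.2 -292.4  112.2] rpy [-1.8000e+02  1.0000e-02  1.6871e+02] q [-0.48  0.53  1.71 -0.    0.91 -1.85] F [-0.1  0.  -5.2] open 0.574
calls 1 dist [-0.1  0.   0.2] rot [-0.    0.01  0.01]
per call [-0.0002, 0.0, 0.0004, -0.0, 0.0001, 0.0002]
```

Block and channel now agree within about 0.5 mm on both cameras. Lowering in.

Call:
{"fn": "carry_out", "kwargs": {"increments": [[[0.001, 0, 0.01, 0, 0, 0], [0.001, 0, 0.02, 0, 0, 0], [0.001, 0, 0.03, 0, 0, 0], [0.001, 0, 0.038, 0, 0, 0], [0.001, 0, 0.045, 0, 0, 0]]]}}

```text
clock: 25.98
eef_pos: [568.5, -292.2, 93.4]
tcp_rot: [3.141, -0.001, 2.945]
contact_force: [0.4, -0.1, -5.6]
opening: 0.57
```

Call:
{"fn": "carry_out", "kwargs": {"increments": [[[0, 0, 0.01, 0, 0, 0], [0, 0, 0.02, 0, 0, 0], [0, 0, 0.03, 0, 0, 0], [0, 0, 0.038, 0, 0, 0], [0, 0, 0.045, 0, 0, 0]]]}}

```text
clock: 26.4
eef_pos: [568.6, -292.3, 75.6]
tcp_rot: [3.142, -0.0, 2.945]
contact_force: [0.5, -0.0, -5.2]
opening: 0.581
```

No side force. Now the final millimetres.

Call:
{"fn": "carry_out", "kwargs": {"increments": [[[0, 0, 0.003, 0, 0, 0], [0, 0, 0.006, 0, 0, 0], [0, 0, 0.009, 0, 0, 0], [0, 0, 0.009, 0, 0, 0]]]}}

```text
clock: 26.73
eef_pos: [568.7, -292.3, 72.4]
tcp_rot: [-3.142, -0.0, 2.945]
contact_force: [0.6, 0.6, -5.6]
opening: 0.575
```

Call:
{"fn": "carry_out", "kwargs": {"increments": [[[0, 0, 0.002, 0, 0, 0], [0, 0, 0.003, 0, 0, 0], [0, 0, 0.003, 0, 0, 0]]]}}

```text
clock: 26.98
eef_pos: [568.8, -292.3, 71.4]
tcp_rot: [-3.142, 0.0, 2.945]
contact_force: [0.1, 0.3, -5.6]
opening: 0.574
```

Call:
{"fn": "carry_out", "kwargs": {"increments": [[[0, 0, 0.002, 0, 0, 0], [0, 0, 0.003, 0, 0, 0], [0, 0, 0.003, 0, 0, 0]]]}}

```text
clock: 27.23
eef_pos: [568.8, -292.4, 70.3]
tcp_rot: [-3.142, 0.0, 2.944]
contact_force: [-0.3, 0.5, -3.0]
opening: 0.57
```

Call:
{"fn": "carry_out", "kwargs": {"increments": [[[0, 0, 0.001, 0, 0, 0], [0, 0, 0.002, 0, 0, 0], [0, 0, 0.002, 0, 0, 0]]]}}

```text
clock: 27.48
eef_pos: [568.8, -292.4, 70.2]
tcp_rot: [-3.142, 0.0, 2.944]
contact_force: [-3.8, 1.3, 7.2]
opening: 0.572
```

Floor contact at exactly the expected height. Before releasing, one look.

```bash
python3 chk.py g_
```

```text
wrist walls 3463 x [-49.7 -38.2] y [-24.1  22.7] [ 526.9 -284.    47.9   11.9   78.3]
   wall -1 3463 [-49.4 -38.4] [-23.3  21.9]
wrist base 12431 x [-57.5  13. ] y [-54.8  53.3] [ 550.2 -288.8  109.7   75.3   78.4]
wrist blktop 15106 x [-35.   24.1] y [-25.4  23.9] [ 565.5 -291.9   76.5   61.9   78.6]
scene walls 76 x [36.2 49.7] y [-22.9  24.2] [ 612.3 -299.8   47.8   13.7   78.4]
   wall 1 76 [36.3 49.3] [-22.3  23.3]
scene base 467 x [-52.   56.7] y [-53.7  55.9] [ 572.9 -291.8  111.8  109.4   80.5]
scene blktop 189 x [-20.4  34.2] y [-24.7  26. ] [ 576.7 -293.2   52.2   55.4   77.8]
top base 32 x [-16.1  53.4] y [36.3 53.5] [ 599.5 -245.1   15.5   70.8   64.9]
tcp in chan frame [-1.1 -0.6]
clock 27.63 pos [ 568.8 -292.3   70.2] rpy [-1.8000e+02  1.0000e-02  1.6871e+02] q [-0.48  0.59  1.73 -0.    0.83 -1.85] F [-2.8  1.3  5.5] open 0.575
calls 1 dist [ -0.   -0.  -41.8] rot [-0.    0.01  0.01]
per call [-0.0, -0.0, -0.1045, -0.0001, 0.0002, 0.0002]
```

View pics/g_wrist.png

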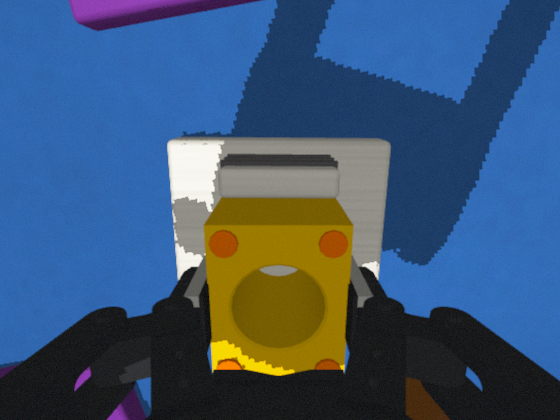

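The block sits between the walls; the far wall shows at (278,180), just beyond the block's far face. Releasing and withdrawing.

Call:
{"fn": "carry_out", "kwargs": {"increments": [[[0, 0, 0, 0, 0, 0], [0, 0, 0, 0, 0, 0], [0, 0, 0, 0, 0, 0], [0, 0, 0, 0, 0, 0], [0, 0, 0, 0, 0, 0]]], "hand": 0}}

```text
clock: 28.05
eef_pos: [568.9, -292.4, 69.4]
tcp_rot: [-3.142, 0.0, 2.945]
contact_force: [-0.1, -0.5, 0.1]
opening: 0.997
```

Call:
{"fn": "carry_out", "kwargs": {"increments": [[[0, 0, -0.02, 0, 0, 0], [0, 0, -0.06, 0, 0, 0], [0, 0, -0.13, 0, 0, 0], [0, 0, -0.22, 0, 0, 0], [0, 0, -0.3, 0, 0, 0]]]}}

```text
clock: 28.47
eef_pos: [568.6, -292.2, 191.2]
tcp_rot: [3.142, -0.0, 2.945]
contact_force: [-0.3, -1.1, 0.1]
opening: 0.997
```

Call:
{"fn": "carry_out", "kwargs": {"increments": [[[0.04, 0.04, 0, 0, 0, 0], [0.12, 0.12, 0, 0, 0, 0], [0.19, 0.19, 0, 0, 0, 0], [0.23, 0.23, 0, 0, 0, 0], [0.25, 0.25, 0, 0, 0, 0]]]}}

```text
clock: 28.88
eef_pos: [487.9, -172.3, 189.7]
tcp_rot: [3.141, -0.001, 2.945]
contact_force: [-0.3, -0.2, 0.1]
opening: 1.0
```

```bash
python3 - <<'E'
from h import *
for cam in ['top','scene']:
    f=save('z_'+cam,cam); X=cloud(f); hs=cv2.cvtColor(f['img'],cv2.COLOR_RGB2HSV)
    for n,c,a,b,s in [('blk',(570,-292),73,88,1),('chan',(570,-292),12,26,0),('nut',(487,289),58,74,1)]:
        m=(np.hypot(X[...,0]-c[0],X[...,1]-c[1])<(85 if n=='chan' else 50))&(X[...,2]>a)&(X[...,2]<b); m&=(hs[...,1]>120) if s else (hs[...,1]<90)
        P=X[m]
        if len(P)>20: print(cam,n,len(P),np.round(np.hstack(cv2.minAreaRect(P[:,:2].astype(np.float32))),1),'z',np.median(P[:,2]).round(1))
    print([(t,[np.round(d['point']) for d in nets.tip_of(t,cam)][:1]) for t in ['rack_center','beaker','bottle']])
s=sense();print(s['clock'],s['contact_force'],s['opening'])
E
```

```text
top chan 115 [ 588.8 -323.6  148.4   77.2   33.4] z 20.4
top nut 231 [487.1 285.5  47.   47.2   2.9] z 66.0
[('rack_center', [array([800., -54.,  48.])]), ('beaker', [array([728., 268.,  -1.])]), ('bottle', [array([ 702., -242.,   -2.])])]
scene blk 347 [ 571.3 -291.5   51.6   66.    78.8] z 79.1
scene chan 534 [ 573.  -291.8  112.4  108.6   79.7] z 19.1
scene nut 221 [491.  287.2  46.1  46.5   3.4] z 65.0
[('rack_center', [array([793., -47.,  48.])]), ('beaker', [array([728., 267.,   1.])]), ('bottle', [array([ 703., -238.,    1.])])]
29.2833 [ 0.2426096   1.15894834 -0.1793718 ] 1.004004740429069
```

View pics/z_scene.png

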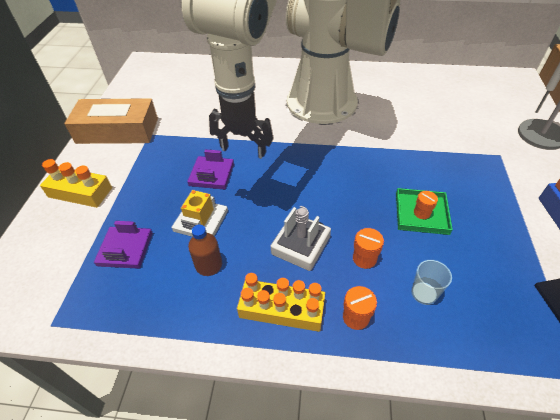

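View pics/z_top.png

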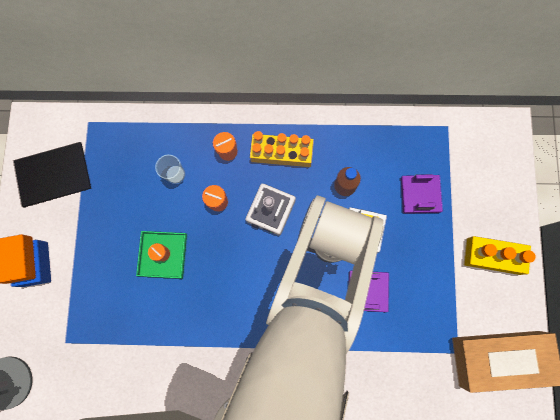

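The block stands in the aluminium channel at (198,208), top at z 79. The nut stands upright in the tray at (427,203), top at z 65. The bystanders are in place and the gripper is clear. I'll settle the arm, then hand in.

Call:
{"fn": "carry_out", "kwargs": {"increments": [[[0, 0, 0, 0, 0, 0], [0, 0, 0, 0, 0, 0], [0, 0, 0, 0, 0, 0], [0, 0, 0, 0, 0, 0], [0, 0, 0, 0, 0, 0]]]}}

```text
clock: 29.7
eef_pos: [490.2, -174.7, 189.2]
tcp_rot: [3.142, -0.0, 2.944]
contact_force: [-0.2, 0.3, 0.5]
opening: 0.996
```

```bash
python3 -c "
from rig import r,sense
print(sense()['clock'],r.sign_off())"
```

```text
the job is handed in; nothing more can be done
29.7 None
```

The job is done and handed in at 29.7 s. I unscrewed the nut in one grip (about 252° anticlockwise, rising with the thread) and stood it upright in the green tray. I then lifted the block off by its short ends, set it on the bench and re-gripped it by its long faces. Finally I lowered it into the middle of the aluminium channel and let go.

**Last checks:**
- **Block:** its top reads z ≈ 79 mm where 80 is expected. In the scene camera its centre is within about 2 mm of the channel's, and its yaw matches to about 1°.
- **Nut:** it is upright near the tray's middle, with its top at z ≈ 65–66 mm.
- **Bystanders:** the rack, beaker and bottle read within network error of where they started. The largest difference was about 10 mm in y for the rack, and the arm never went near it.
- **Contact:** the highest force I read was about 25 N, when the nut touched down in the tray.

**Disagreements and gaps:**
- The cameras differ by 2–4 mm in x, so I centred the block against the channel walls within single pictures.
- In the last top view the arm hid the block, so its final position rests on the scene camera alone.

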